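# Turn the bearing tin over and rack the wheels

### The job

Turn the closed bearing tin upside down and stand it on its red lid, in the middle of the black drip pad, so that the bearings inside slide down into the lid. While it stands there, lift the skate wheels off their spindles and drop each one flat into a tray pocket of its own, fully down; only when all of them are in, turn the tin back upright and stand it in the middle of the cork mat. Leave the truck, stopper, punch and skate key where they lie.

Things in the scene. Friction and masses are not known exactly. Their poses are not given: they have to be found in the camera images.
- tin: closed square bearing tin, 62 x 62 mm and 90 mm tall, smooth flat sides and flat ends, grey body with a red lid (the top 25 mm, same width, shut tight and firmly fixed); about 0.4 kg. Origin at its centre, 45 mm from either end; z points from the bottom to the lid, x and y square to the sides. It stands steadily on either end and lies steadily on any side. It starts upright on the cork mat
- mat: cork mat, 120 x 120 mm, let in flush with the bench top (no step at its edge) and fixed; origin at its centre, at bench height, z up
- pad: black rubber drip pad marked with grey lines, 120 x 120 mm, let in flush with the bench top (no step at its edge) and fixed; origin at its centre, at bench height, z up
- board: dark wooden spindle board, 180 x 180 x 12 mm, fixed, with four upright steel spindles of 12 mm diameter at x, y = +-48 mm in its frame; they rise 53 mm above the board (65 mm above the bench). Origin at the centre of its underside, z up. Each wheel starts flat on the board around a spindle
- tray: pale wooden wheel tray, 184 x 184 x 20 mm, fixed, with four square pockets 64 x 64 mm, 14 mm deep, at x, y = +-48 mm in its frame, all empty at first. Origin at the centre of its underside, z up
- pocket1 (a point): centre of the floor of tray pocket 1, 6 mm above the bench; axes as the tray's
- wheel1: orange skate wheel, 56 mm outer diameter, 34 mm thick, with a 22 mm bore; about 0.12 kg. Origin at its centre, z along its axle. May be absent (None from the start)
- pocket2 (a point): centre of the floor of tray pocket 2, 6 mm above the bench; axes as the tray's
- wheel2: orange skate wheel, 56 mm outer diameter, 34 mm thick, with a 22 mm bore; about 0.12 kg. Origin at its centre, z along its axle. May be absent (None from the start)
- pocket3 (a point): centre of the floor of tray pocket 3, 6 mm above the bench; axes as the tray's
- wheel3: orange skate wheel, 56 mm outer diameter, 34 mm thick, with a 22 mm bore; about 0.12 kg. Origin at its centre, z along its axle. May be absent (None from the start)
- pocket4 (a point): centre of the floor of tray pocket 4, 6 mm above the bench; axes as the tray's
- wheel4: orange skate wheel, 56 mm outer diameter, 34 mm thick, with a 22 mm bore; about 0.12 kg. Origin at its centre, z along its axle. May be absent (None from the start)
- truck: bystander: red steel skate truck, 150 mm across its axle (along its y), 52 mm high; origin under its centre
- stopper: bystander: black rubber toe stopper, 44 mm wide, 30 mm high; origin under its centre
- punch: bystander: brass drift punch, 140 mm long along its x, 14 mm thick; origin under its centre
- skatekey: bystander: rusty flat skate key, 125 mm long along its x, up to 12 mm high; origin near its middle, on its underside

How it is judged:
On the way, in this order (a step that is already met when the one before it is completed fails the run):
1. the tin stands upside down on its lid on the drip pad, let go and at rest (angle between tin's own z axis and vertical above 3 rad and horizontal distance between tin and pad below 0.035 m and height (world z) of tin between 0.04 and 0.05 m and contact force between tin and the fingers below 0.1 N and linear speed of tin below 0.03 m/s), for 0.4 s.
2. all wheels lie in tray pockets, let go, while the tin still stands upside down on the drip pad (all of step 1 and ((horizontal distance between wheel1 and pocket1 below 0.009 m and z of wheel1 in the frame of pocket1 below 0.021 m and angle between the z axis of wheel1 and the z axis of tray, either way round below 0.12 rad) or (horizontal distance between wheel1 and pocket2 below 0.009 m and z of wheel1 in the frame of pocket2 below 0.021 m and angle between the z axis of wheel1 and the z axis of tray, either way round below 0.12 rad) or (horizontal distance between wheel1 and pocket3 below 0.009 m and z of wheel1 in the frame of pocket3 below 0.021 m and angle between the z axis of wheel1 and the z axis of tray, either way round below 0.12 rad) or (horizontal distance between wheel1 and pocket4 below 0.009 m and z of wheel1 in the frame of pocket4 below 0.021 m and angle between the z axis of wheel1 and the z axis of tray, either way round below 0.12 rad)) and contact force between each of wheel1, wheel2, wheel3, wheel4 and the fingers below 0.1 N and linear speed of each of wheel1, wheel2, wheel3, wheel4 below 0.03 m/s and ((horizontal distance between wheel2 and pocket1 below 0.009 m and z of wheel2 in the frame of pocket1 below 0.021 m and angle between the z axis of wheel2 and the z axis of tray, either way round below 0.12 rad) or (horizontal distance between wheel2 and pocket2 below 0.009 m and z of wheel2 in the frame of pocket2 below 0.021 m and angle between the z axis of wheel2 and the z axis of tray, either way round below 0.12 rad) or (horizontal distance between wheel2 and pocket3 below 0.009 m and z of wheel2 in the frame of pocket3 below 0.021 m and angle between the z axis of wheel2 and the z axis of tray, either way round below 0.12 rad) or (horizontal distance between wheel2 and pocket4 below 0.009 m and z of wheel2 in the frame of pocket4 below 0.021 m and angle between the z axis of wheel2 and the z axis of tray, either way round below 0.12 rad)) and ((horizontal distance between wheel3 and pocket1 below 0.009 m and z of wheel3 in the frame of pocket1 below 0.021 m and angle between the z axis of wheel3 and the z axis of tray, either way round below 0.12 rad) or (horizontal distance between wheel3 and pocket2 below 0.009 m and z of wheel3 in the frame of pocket2 below 0.021 m and angle between the z axis of wheel3 and the z axis of tray, either way round below 0.12 rad) or (horizontal distance between wheel3 and pocket3 below 0.009 m and z of wheel3 in the frame of pocket3 below 0.021 m and angle between the z axis of wheel3 and the z axis of tray, either way round below 0.12 rad) or (horizontal distance between wheel3 and pocket4 below 0.009 m and z of wheel3 in the frame of pocket4 below 0.021 m and angle between the z axis of wheel3 and the z axis of tray, either way round below 0.12 rad)) and ((horizontal distance between wheel4 and pocket1 below 0.009 m and z of wheel4 in the frame of pocket1 below 0.021 m and angle between the z axis of wheel4 and the z axis of tray, either way round below 0.12 rad) or (horizontal distance between wheel4 and pocket2 below 0.009 m and z of wheel4 in the frame of pocket2 below 0.021 m and angle between the z axis of wheel4 and the z axis of tray, either way round below 0.12 rad) or (horizontal distance between wheel4 and pocket3 below 0.009 m and z of wheel4 in the frame of pocket3 below 0.021 m and angle between the z axis of wheel4 and the z axis of tray, either way round below 0.12 rad) or (horizontal distance between wheel4 and pocket4 below 0.009 m and z of wheel4 in the frame of pocket4 below 0.021 m and angle between the z axis of wheel4 and the z axis of tray, either way round below 0.12 rad))), for 0.3 s.
At the end, for the whole second after the job is handed in: The tin stands upright (within 8 degrees) on the cork mat, its centre within 35 mm of the mat's; every wheel present lies flat on the floor of a tray pocket, within 9 mm of its centre; all let go and at rest (((horizontal distance between wheel1 and pocket1 below 0.009 m and z of wheel1 in the frame of pocket1 below 0.021 m and angle between the z axis of wheel1 and the z axis of tray, either way round below 0.12 rad) or (horizontal distance between wheel1 and pocket2 below 0.009 m and z of wheel1 in the frame of pocket2 below 0.021 m and angle between the z axis of wheel1 and the z axis of tray, either way round below 0.12 rad) or (horizontal distance between wheel1 and pocket3 below 0.009 m and z of wheel1 in the frame of pocket3 below 0.021 m and angle between the z axis of wheel1 and the z axis of tray, either way round below 0.12 rad) or (horizontal distance between wheel1 and pocket4 below 0.009 m and z of wheel1 in the frame of pocket4 below 0.021 m and angle between the z axis of wheel1 and the z axis of tray, either way round below 0.12 rad)) and contact force between each of wheel1, wheel2, wheel3, wheel4, tin and the fingers below 0.1 N and linear speed of each of wheel1, wheel2, wheel3, wheel4, tin below 0.03 m/s and ((horizontal distance between wheel2 and pocket1 below 0.009 m and z of wheel2 in the frame of pocket1 below 0.021 m and angle between the z axis of wheel2 and the z axis of tray, either way round below 0.12 rad) or (horizontal distance between wheel2 and pocket2 below 0.009 m and z of wheel2 in the frame of pocket2 below 0.021 m and angle between the z axis of wheel2 and the z axis of tray, either way round below 0.12 rad) or (horizontal distance between wheel2 and pocket3 below 0.009 m and z of wheel2 in the frame of pocket3 below 0.021 m and angle between the z axis of wheel2 and the z axis of tray, either way round below 0.12 rad) or (horizontal distance between wheel2 and pocket4 below 0.009 m and z of wheel2 in the frame of pocket4 below 0.021 m and angle between the z axis of wheel2 and the z axis of tray, either way round below 0.12 rad)) and ((horizontal distance between wheel3 and pocket1 below 0.009 m and z of wheel3 in the frame of pocket1 below 0.021 m and angle between the z axis of wheel3 and the z axis of tray, either way round below 0.12 rad) or (horizontal distance between wheel3 and pocket2 below 0.009 m and z of wheel3 in the frame of pocket2 below 0.021 m and angle between the z axis of wheel3 and the z axis of tray, either way round below 0.12 rad) or (horizontal distance between wheel3 and pocket3 below 0.009 m and z of wheel3 in the frame of pocket3 below 0.021 m and angle between the z axis of wheel3 and the z axis of tray, either way round below 0.12 rad) or (horizontal distance between wheel3 and pocket4 below 0.009 m and z of wheel3 in the frame of pocket4 below 0.021 m and angle between the z axis of wheel3 and the z axis of tray, either way round below 0.12 rad)) and ((horizontal distance between wheel4 and pocket1 below 0.009 m and z of wheel4 in the frame of pocket1 below 0.021 m and angle between the z axis of wheel4 and the z axis of tray, either way round below 0.12 rad) or (horizontal distance between wheel4 and pocket2 below 0.009 m and z of wheel4 in the frame of pocket2 below 0.021 m and angle between the z axis of wheel4 and the z axis of tray, either way round below 0.12 rad) or (horizontal distance between wheel4 and pocket3 below 0.009 m and z of wheel4 in the frame of pocket3 below 0.021 m and angle between the z axis of wheel4 and the z axis of tray, either way round below 0.12 rad) or (horizontal distance between wheel4 and pocket4 below 0.009 m and z of wheel4 in the frame of pocket4 below 0.021 m and angle between the z axis of wheel4 and the z axis of tray, either way round below 0.12 rad)) and angle between tin's own z axis and vertical below 0.14 rad and horizontal distance between tin and mat below 0.035 m and height (world z) of tin between 0.04 and 0.05 m); the robot touches nothing.
It fails at once if the truck is moved more than 30 mm (distance of truck from where it was at the start of the episode above 0.03 m).
It fails at once if the rubber stopper is moved more than 30 mm (distance of stopper from where it was at the start of the episode above 0.03 m).
It fails at once if the punch is moved more than 30 mm (distance of punch from where it was at the start of the episode above 0.03 m).
It fails at once if the skate key is moved more than 30 mm (distance of skatekey from where it was at the start of the episode above 0.03 m).
Of wheel1, wheel2, wheel3, wheel4 only 2 to 4 are there at a start; the rules pass over those that are not, and their reading is None.
At some moment in a run one of tin may be knocked a few centimetres aside while the robot is not near it.
It also fails if it takes over 210 s, if anything falls off the work surface, if the arm or the gripper's body presses on something with over 40 N, if the wrist force passes 120 N, or if a joint passes its speed limit or range.

### The arm

A 7-joint arm with a two-finger parallel gripper is mounted at the origin on the work surface. World frame = base frame: x ahead of the robot, y to its left, z up, the work surface at z = 0. Lengths are in m, angles in rad, forces in N, time in s.
With the tool pointing down it reaches from about 0.425 to 0.875 m from the base axis. Payload 4.7 kg.
Tool frame: the origin (TCP) lies on the centre line of the jaws, within the pads' length; the fingertips stand 8 mm ahead of it and the grasp point (between the pads) lies 11 mm behind it; z points along the fingers, y is the line along which they close (so a half turn about z gives the same grasp; the last joint's range is limited). The gripper opens to 87 mm and grips with 3 to 60 N. Pads are 19 mm wide; open, the fingers measure 117 mm over their backs; the gripper's body (75 mm by 190 mm) begins 51 mm behind the grasp point.
Start: joints at [-1.184, 0.321, -0.07, 1.45, 0.023, 1.371, -0.057], TCP at [0.237, 0.605, 0.231] pointing down, gripper open.
Joint ranges: [-2.86, 2.86], [-0.3, 2.09], [-1.38, 1.24], [0.06, 2.45], [-1.56, 4.7], [0.09, 2.05], [-2.69, 2.69]. Speed limits (rad/s): [2.57, 2.57, 3.14, 3.14, 3.14, 3.14, 3.14].

### API

Orientations are given as a rotation vector (axis times angle).
In Python, from bench import robot gives the robot as it stands. The module is installed in compiled form; this text tells all that it offers.
- The arm moves only by the tool servo_tool, never from a script. Its argument "series" is a list of rows, each a list of 5 numbers: the opening, from 0 (shut) to 1 (fully open), then the shift along the world's x, y, z in units of 20 mm (1.0 is 20 mm), then the turn about the world's z in units of 0.08 rad (1.0 is 0.08 rad). A call has 1 to 5 rows; each row shifts and turns the commanded pose from where the row before left it; what a row does not reach is not made up. A row lasts 1/8 s, in which the tool goes at most 62.5 mm and 10.7 degrees, less where a joint would pass 70% of its speed; a pose out of reach is approached as far as the arm can. A call with a number of a shift or a turn outside -1 to 1 is refused whole. A call with a gripper value outside its range is refused whole. The fingers move at their own pace and stop on an object; the grip force is fixed at half the most. Time passes only in rows, so rows that do not move let the fingers close. It gives the time, the measured TCP pose, the force, the opening and the grip force at its end, in the units of the state.
- robot.observe(): the state, without advancing time (a new reading comes with each control period).
- robot.grab_frame(name): name is "side" or "top" or "wrist"; returns the picture (420x560x3 uint8, red, green, blue); there is no depth.
- robot.camera_model(name): a dict with "camera_matrix" (3x3 intrinsics, pixels), "R" (3x3) and "t" (3): a world point X has camera coordinates R X + t. Camera axes: x right, y down, z forward; pixel columns grow to the right and rows downward; lengths in m; the calibration is good to about 2 mm. A picture is of the moment at which its call begins: read the wrist's pose just before it. camera_model takes no time and is no camera call; for the wrist camera it gives the pose at the moment of the call.
- robot.job_done(): hands the job in; it is judged then, once.
The state is a dict: "time": time; "joints": joint angles; "joint_velocities": joint speeds; "joint_efforts": joint torques, N m; "eef_pos": TCP position; "tool_rot": TCP orientation; "contact_force": force on the tool from outside, world axes, zero at the start; "ft_torque": the same for the moment, N m; "gripper_width": opening from 0.0 (shut) to 1.0 (fully open); "gripper_force": force on a finger pad.
Only numpy, scipy, OpenCV 4.12 (cv2) and the standard library are available. Lean on these libraries where they do the work, as an engineer would, in place of code of your own. Each camera call takes 0.05 s, during which the arm holds its last target. There are 200 camera calls.

## Working session

There is one attempt and no reset: what is moved stays moved. The work goes in short steps, Python scripts to look and compute and a tool call to move; the robot and the scene stay as the last step left them, time stands still between calls to the robot, and variables do not carry over. Pictures are saved under pics/ and viewed, at most 14 in all, crops included, and the job is handed in when it is done.

Besides the shell and the picture viewer there is one more tool, called after "Call:" as a command line: name --pt "numbers of a row" for each row, then --argument value for the rest. servo_tool: Moves the arm, as the interface text tells. Shifts and turns lie within -1 to 1; 1 stands for 20 mm of shift or 0.08 rad of turn. Its arguments: {"type":"object","properties":{"series":{"type":"array","items":{"type":"array","items":{"type":"number","minimum":-1,"maximum":1}}}},"required":["series"]}

```bash
mkdir -p pics
cat > h.py <<'E'
import numpy as np, cv2
from bench import robot
def save(n,f):
    im=robot.grab_frame(n); cv2.imwrite(f'pics/{f}.png',im[:,:,::-1]); return im
def cam(n):
    c=robot.camera_model(n); return [np.array(c[k],float) for k in('camera_matrix','R','t')]
def px2plane(n,uv,z,c=None):
    K,R,t=c or cam(n); o=-R.T@t; d=R.T@np.linalg.inv(K)@np.array([uv[0],uv[1],1.]); return o+d*(z-o[2])/d[2]
def proj(n,X,c=None):
    K,R,t=c or cam(n); p=K@(R@np.array(X,float)+t); return p[:2]/p[2]
def tri(obs): # [(cam,uv)]
    A=[]
    for c,uv in obs:
        K,R,t=c; P=K@np.c_[R,t]; A+= [uv[0]*P[2]-P[0],uv[1]*P[2]-P[1]]
    X=np.linalg.svd(np.array(A))[2][-1]; return X[:3]/X[3]
E
python3 - <<'E'
from h import *
np.set_printoptions(precision=4,suppress=True)
s=robot.observe(); print(s['eef_pos'],s['tool_rot'],s['gripper_width'])
a=save('top','top0'); b=save('side','side0')
for n in('top','side','wrist'):
    K,R,t=cam(n); print(n,K[0],-R.T@t,R.tolist())
E
```

```text
[0.2366 0.6048 0.2295] [-0.5822 -3.0869  0.0029] 1.001774180063442
top [390.5809   0.     277.2902] [0.289  0.0164 1.1546] [[-0.08034713310376652, -0.9967657403203097, -0.0015482653875860289], [-0.9697249747635452, 0.07852660155514704, -0.2312294232316483], [0.23060314725052472, -0.017077229631996278, -0.9728980196846168]]
side [436.363    0.     285.5048] [ 0.3344 -0.6435  0.7922] [[0.9528866068827898, -0.30303368516923684, 0.013330419204053643], [-0.21355517084064776, -0.7014348385875862, -0.6799877618184232], [0.21540961777651826, 0.6451044511304806, -0.7331022736978896]]
wrist [345.5792   0.     284.636 ] [0.1648 0.6334 0.3847] [[0.3636610923788974, 0.9315285986107542, -0.0022538544925995285], [0.8933327257017912, -0.34806194010604363, 0.2842701655816649], [0.2640213080037241, -0.10539144092336736, -0.9587415674205958]]
```

View pics/top0.png

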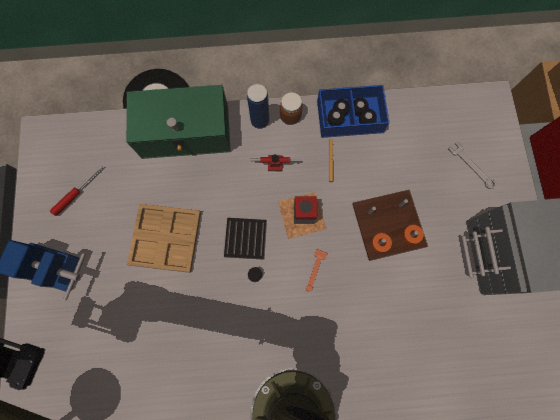

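View pics/side0.png

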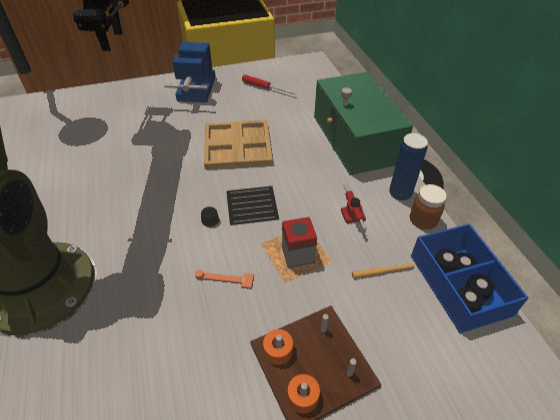

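Run:
```python
import cv2,numpy as np
t=cv2.imread('pics/top0.png'); s=cv2.imread('pics/side0.png')
f=lambda im,x,y,w,h,k: cv2.resize(im[y:y+h,x:x+w],None,fx=k,fy=k,interpolation=cv2.INTER_CUBIC)
cv2.imwrite('pics/c1.png',np.vstack([np.hstack([f(t,270,180,80,60,5),f(t,350,185,80,80,5)[:300]]),np.hstack([f(t,215,210,80,60,5),f(t,125,200,80,60,5)])]))
cv2.imwrite('pics/c2.png',np.hstack([f(s,255,205,80,80,5),f(s,248,310,133,110,3)[:330].copy() if 0 else cv2.copyMakeBorder(f(s,248,310,133,110,3),0,70,0,1,0)]))
```

```text
(no output)
```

View pics/c1.png

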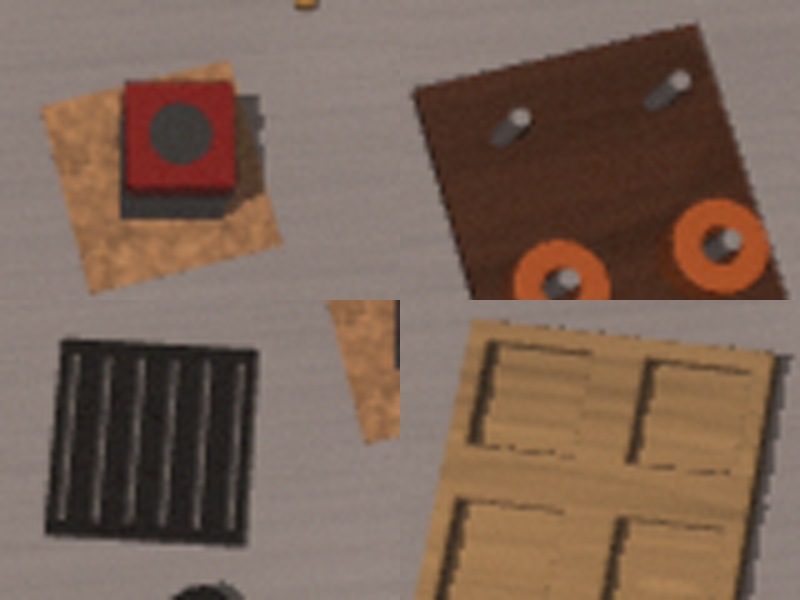

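View pics/c2.png

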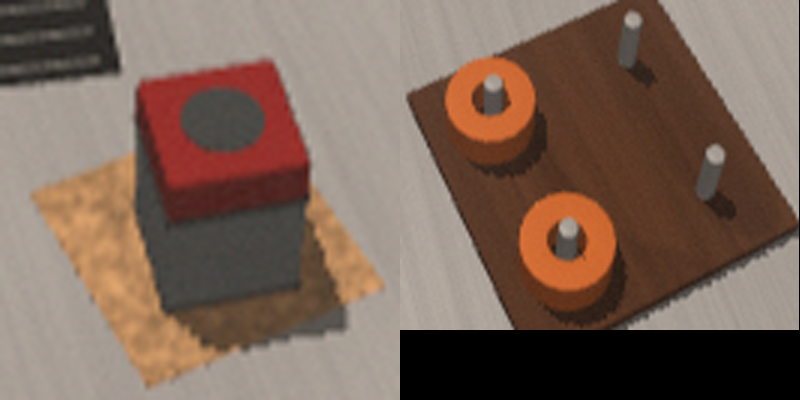

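Run:
```python
from h import *
np.set_printoptions(precision=4,suppress=True)
T,S=cam('top'),cam('side')
def g(n,pts,z,c=T):
    P=np.array([px2plane('',p,z,c) for p in pts]); print(n,P[:,:2].tolist() and P[:,:2].round(4).tolist(),'mean',P.mean(0)[:2]); 
    if len(P)==4:
        for i in range(4): d=P[(i+1)%4]-P[i]; print('   edge',np.linalg.norm(d).round(4),np.degrees(np.arctan2(d[1],d[0])).round(1))
tt=[(295,196.6),(317,196.6),(317,217.4),(295.4,217.4)]; ss=[(282.4,221.6),(309.4,217.2),(316.8,237.4),(288.4,242)]
g('tin top',tt,.09); g('tin side',ss,.09,S)
print('tin tri centre',tri([(T,(306.1,206.6)),(S,(299.4,228.8))]))
g('mat',[(278.4,200.8),(315.6,192.4),(326.6,228.6),(288.6,238.6)],0)
g('pad',[(227.4,218),(266.6,220),(264.2,259.2),(224,257)],0)
g('tray',[(139.4,204),(200.4,210.4),(192,271),(128,264)],.02)
g('wheels top',[(382.2,242.6),(414,234)],.046); g('wheels side',[(278,342.7),(304,390.3)],.046,S)
for a,b in[((382.2,242.6),(278,342.7)),((414,234),(304,390.3))]: print('wheel tri',tri([(T,a),(S,b)]))
g('spindles',[(374,208.8),(406,201),(416.4,232.8),(383.8,240.6)],.065)
g('spindles side',[(325.3,316.3),(353,360.7),(304,385),(279,337.3)],.065,S)
for a,b in[((374,208.8),(325.3,316.3)),((406,201),(353,360.7)),((416.4,232.8),(304,385)),((383.8,240.6),(279,337.3))]: print('spin tri',tri([(T,a),(S,b)]))
for n,p in dict(punch1=(331,140),punch2=(332,181),truckL=(252,161),truckR=(302,161),truckbase=(275,172),stop=(255,274),key1=(321,252),key2=(310,290)).items(): print(n,px2plane('',p,.01,T)[:2])
```

```text
tin top [[0.5801, -0.0556], [0.5751, -0.1176], [0.5152, -0.1114], [0.52, -0.0513]] mean [ 0.5476 -0.084 ]
   edge 0.0622 -94.6
   edge 0.0602 174.0
   edge 0.0603 85.4
   edge 0.0602 -4.1
tin side [[0.525, -0.0532], [0.5848, -0.0581], [0.5804, -0.1159], [0.5201, -0.1103]] mean [ 0.5526 -0.0844]
   edge 0.06 -4.7
   edge 0.058 -94.4
   edge 0.0606 174.6
   edge 0.0573 85.1
tin tri centre [ 0.5509 -0.0842  0.0911]
mat [[0.5955, -0.0099], [0.6129, -0.1261], [0.4977, -0.1474], [0.4766, -0.0308]] mean [ 0.5457 -0.0785]
   edge 0.1174 -81.5
   edge 0.1172 -169.5
   edge 0.1184 100.3
   edge 0.1208 10.0
pad [[0.5543, 0.1483], [0.5386, 0.0305], [0.4211, 0.0463], [0.4372, 0.1643]] mean [0.4878 0.0974]
   edge 0.1189 -97.6
   edge 0.1185 172.3
   edge 0.1191 82.3
   edge 0.1182 -7.8
tray [[0.614, 0.4071], [0.5795, 0.2253], [0.4017, 0.2557], [0.4367, 0.4399]] mean [0.508 0.332]
   edge 0.1851 -100.8
   edge 0.1804 170.3
   edge 0.1874 79.2
   edge 0.1803 -10.5
wheels top [[0.436, -0.2949], [0.4534, -0.3896]] mean [ 0.4447 -0.3423]
wheels side [[0.4414, -0.2947], [0.4584, -0.3898]] mean [ 0.4499 -0.3422]
wheel tri [ 0.4389 -0.295   0.0466]
wheel tri [ 0.4561 -0.3898  0.0463]
spindles [[0.5324, -0.2801], [0.548, -0.3752], [0.4534, -0.39], [0.4387, -0.2949]] mean [ 0.4931 -0.335 ]
   edge 0.0964 -80.7
   edge 0.0957 -171.1
   edge 0.0962 98.8
   edge 0.0949 9.0
spindles side [[0.538, -0.2797], [0.5528, -0.3738], [0.4581, -0.388], [0.4434, -0.2943]] mean [ 0.4981 -0.3339]
   edge 0.0953 -81.1
   edge 0.0958 -171.5
   edge 0.0949 98.9
   edge 0.0957 8.8
spin tri [ 0.5353 -0.2802  0.0659]
spin tri [ 0.55   -0.3748  0.0675]
spin tri [ 0.4555 -0.3891  0.0681]
spin tri [ 0.4412 -0.2948  0.066 ]
punch1 [ 0.7769 -0.1908]
punch2 [ 0.6423 -0.1787]
truckL [0.7271 0.0617]
truckR [ 0.7145 -0.0931]
truckbase [ 0.6854 -0.0067]
stop [0.3793 0.0758]
key1 [ 0.4276 -0.1219]
key2 [ 0.3212 -0.0787]
```

Call:
servo_tool --pt "1 0.449 -0.984 0 -0.456" --pt "1 0.449 -0.984 0 -0.456" --pt "1 0.449 -0.984 0 -0.456" --pt "1 0.449 -0.984 0 -0.456" --pt "1 0.449 -0.984 0 -0.456"

```text
time: 0.72
eef_pos: [0.2822, 0.5057, 0.2305]
tool_rot: [0.864, 3.02, 0.0]
contact_force: [0.8, -0.2, -0.3]
gripper_width: 0.999
gripper_force: 0.0
```

Call:
servo_tool --pt "1 0.449 -0.984 0 -0.456" --pt "1 0.449 -0.984 0 -0.456" --pt "1 0.449 -0.984 0 -0.456" --pt "1 0.449 -0.984 0 -0.456" --pt "1 0.449 -0.984 0 -0.456"

```text
time: 1.35
eef_pos: [0.3272, 0.4072, 0.2306]
tool_rot: [1.136, 2.929, 0.0]
contact_force: [-0.3, 0.4, -0.3]
gripper_width: 1.002
gripper_force: 0.0
```

Run:
```python
from h import *
np.set_printoptions(precision=4,suppress=True)
s=robot.observe(); print(s['time'],s['eef_pos'],s['tool_rot'],s['joints'])
c=cam('wrist'); save('wrist','w1'); np.save('w1.npy',np.array([*c[0],*c[1],c[2]]))
print([proj('',p,c) for p in[(.49,.097,0),(.51,.332,.02)]])
```

```text
1.35 [0.3272 0.4072 0.2306] [1.136  2.9289 0.0002] [-1.0091  0.0496  0.0665  1.7683 -0.0033  1.3236 -0.1111]
[array([199.3727, 405.3345]), array([339.2895, 326.3308])]
```

View pics/w1.png

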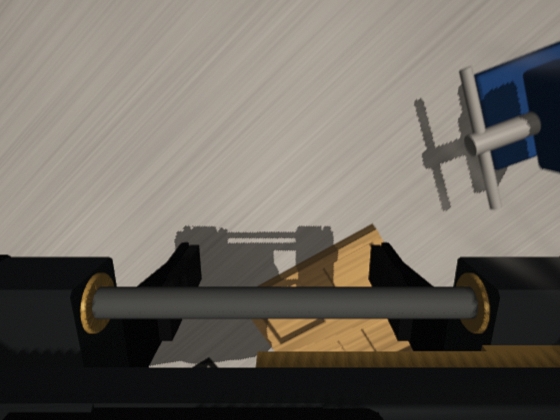

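Call:
servo_tool --pt "1 0.449 -0.984 0 -0.456" --pt "1 0.449 -0.984 0 -0.456" --pt "1 0.449 -0.984 0 -0.456" --pt "1 0.449 -0.984 0 -0.456" --pt "1 0.449 -0.984 0 -0.456"

```text
time: 2.02
eef_pos: [0.3721, 0.3087, 0.2306]
tool_rot: [1.398, 2.813, 0.0]
contact_force: [0.6, 0.2, 0.8]
gripper_width: 1.002
gripper_force: 0.0
```

Call:
servo_tool --pt "1 0.449 -0.984 0 -0.456" --pt "1 0.449 -0.984 0 -0.456" --pt "1 0.449 -0.984 0 -0.456" --pt "1 0.449 -0.984 0 -0.456" --pt "1 0.449 -0.984 0 -0.456"

```text
time: 2.65
eef_pos: [0.4169, 0.2104, 0.2306]
tool_rot: [1.648, 2.674, 0.0]
contact_force: [-0.8, -0.4, 0.1]
gripper_width: 0.994
gripper_force: 0.0
```

Call:
servo_tool --pt "1 0.449 -0.984 0 -0.456" --pt "1 0.449 -0.984 0 -0.456" --pt "1 0.449 -0.984 0 -0.456" --pt "1 0.449 -0.984 0 -0.456" --pt "1 0.449 -0.984 0 -0.456"

```text
time: 3.28
eef_pos: [0.4619, 0.1121, 0.2306]
tool_rot: [1.885, 2.513, 0.0]
contact_force: [0.5, 0.5, -0.3]
gripper_width: 0.998
gripper_force: 0.0
```

Call:
servo_tool --pt "1 0.449 -0.984 0 -0.456" --pt "1 0.449 -0.984 0 -0.456" --pt "1 0.449 -0.984 0 -0.456" --pt "1 0.449 -0.984 0 -0.456" --pt "1 0.449 -0.984 0 -0.456"

```text
time: 3.9
eef_pos: [0.5068, 0.0136, 0.2306]
tool_rot: [2.106, 2.331, 0.0]
contact_force: [0.3, 1.2, 0.1]
gripper_width: 0.999
gripper_force: 0.0
```

Call:
servo_tool --pt "1 0.449 -0.984 0 -0.456" --pt "1 0.449 -0.984 0 -0.456" --pt "1 0.449 -0.984 0 -0.456" --pt "1 0.449 -0.984 0 -0.456" --pt "1 0.449 -0.984 0 -0.456"

```text
time: 4.53
eef_pos: [0.5517, -0.0847, 0.2306]
tool_rot: [2.31, 2.129, -0.0]
contact_force: [0.2, -0.5, 0.2]
gripper_width: 1.001
gripper_force: 0.0
```

Call:
servo_tool --pt "1 0 -1 0 0" --pt "1 0 -1 0 0" --pt "1 0 -1 0 0" --pt "1 0 -1 0 0" --pt "1 0 -1 0 0"

```text
time: 5.15
eef_pos: [0.5513, -0.1848, 0.2306]
tool_rot: [2.308, 2.131, -0.0]
contact_force: [-0.5, 0.7, -0.4]
gripper_width: 1.001
gripper_force: 0.0
```

Call:
servo_tool --pt "1 0 -1 0 0" --pt "1 0 0 0 0"

```text
time: 5.4
eef_pos: [0.5507, -0.2059, 0.2306]
tool_rot: [2.311, 2.127, -0.002]
contact_force: [0.2, -0.1, -0.0]
gripper_width: 0.998
gripper_force: 0.0
```

Run:
```python
from h import *
np.set_printoptions(precision=4,suppress=True)
s=robot.observe(); print(s['time'],s['eef_pos'],s['tool_rot'],s['joints'])
c=cam('wrist'); save('wrist','w2'); np.save('w2.npy',np.array([*c[0],*c[1],c[2]]))
print([proj('',p,c) for p in[(.49,.097,0),(.551,-.084,.09)]])
```

```text
5.4 [ 0.5507 -0.2059  0.2306] [ 2.3113  2.1267 -0.0017] [-0.2936  0.2184  0.7058  1.6347 -0.1435  1.3416  0.3501]
[array([ 187.6174, -154.2021]), array([271.2131,  45.0298])]
```

View pics/w2.png

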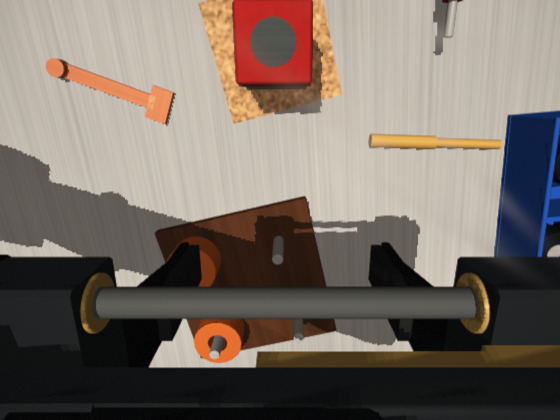

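Run:
```python
from h import *
np.set_printoptions(precision=4,suppress=True)
a=np.load('w2.npy'); c=(a[:3],a[3:6],a[6]); T,S=cam('top'),cam('side')
print(px2plane('',(273,41),.09,c), tri([(c,(273,41)),(T,(306.1,206.6)),(S,(299.4,228.8))]))
for p in[(236,84),(312,86)]: print(px2plane('',p,.09,c))
print('mat corner',px2plane('',(234.5,122),0,c),px2plane('',(340,94),0,c))
print('board corner',px2plane('',(157,233),0.012,c),px2plane('',(304,198),0.012,c), px2plane('',(335,330),0.012,c))
print('spindle top',px2plane('',(278,240),.065,c), 'wheel',px2plane('',(218,341),.046,c))
```

```text
[ 0.5527 -0.0812  0.09  ] [ 0.5516 -0.0829  0.0899]
[ 0.52   -0.1104  0.09  ]
[ 0.581 -0.117  0.09 ]
mat corner [ 0.5019 -0.1436  0.    ] [ 0.6172 -0.1241  0.    ]
board corner [ 0.399  -0.2597  0.012 ] [ 0.571  -0.2318  0.012 ] [ 0.5986 -0.4076  0.012 ]
spindle top [ 0.5405 -0.2583  0.065 ] wheel [ 0.4589 -0.3859  0.046 ]
```

Call:
servo_tool --pt "1 0 0.88 0 0" --pt "1 0 0.88 0 0" --pt "1 0 0.88 0 0" --pt "1 0 0.88 0 0" --pt "1 0 0.88 0 0"

```text
time: 6.08
eef_pos: [0.5512, -0.1135, 0.2306]
tool_rot: [-2.306, -2.133, -0.001]
contact_force: [-0.3, -0.2, -0.0]
gripper_width: 1.0
gripper_force: 0.0
```

Call:
servo_tool --pt "1 0 0.88 0 0" --pt "1 0.05 0.86 0 0" --pt "1 0 0 -0.92 0" --pt "1 0 0 -0.92 0" --pt "1 0 0 -0.92 0"

```text
time: 6.7
eef_pos: [0.5513, -0.0817, 0.1734]
tool_rot: [-2.309, -2.13, 0.002]
contact_force: [1.1, 0.8, -0.5]
gripper_width: 0.999
gripper_force: 0.0
```

Call:
servo_tool --pt "1 0 0 -0.92 0" --pt "1 0 0 -0.92 0" --pt "1 0 0 -0.92 0" --pt "1 0 0 -0.92 0" --pt "1 0 0 -0.92 0"

```text
time: 7.32
eef_pos: [0.5521, -0.0806, 0.0822]
tool_rot: [2.307, 2.132, 0.0]
contact_force: [-0.5, -0.6, 0.9]
gripper_width: 1.001
gripper_force: 0.0
```

Call:
servo_tool --pt "1 0 0 -0.92 0" --pt "0 0 0 0 0" --pt "0 0 0 0 0" --pt "0 0 0 0 0" --pt "0 0 0 0 0"

```text
time: 7.95
eef_pos: [0.5524, -0.0806, 0.0658]
tool_rot: [2.307, 2.132, 0.001]
contact_force: [-0.9, 1.1, 3.1]
gripper_width: 0.711
gripper_force: 30.0
```

Call:
servo_tool --pt "0 0.029 0.348 0.06 0" --pt "0 0.029 0.348 0.06 0" --pt "0 0.03 0.355 0.035 0" --pt "0 0.03 0.355 0.035 0" --pt "0 0 0 0 0"

```text
time: 8.57
eef_pos: [0.5545, -0.0514, 0.0687]
tool_rot: [-2.305, -2.134, -0.0]
contact_force: [-0.5, -0.4, -5.3]
gripper_width: 0.71
gripper_force: 30.0
```

Run:
```python
from h import *
im=save('side','s1'); cv2.imwrite('pics/s1c.png',cv2.resize(im[120:330,200:400,::-1],None,fx=2.5,fy=2.5,interpolation=cv2.INTER_CUBIC))
```

```text
(no output)
```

View pics/s1c.png

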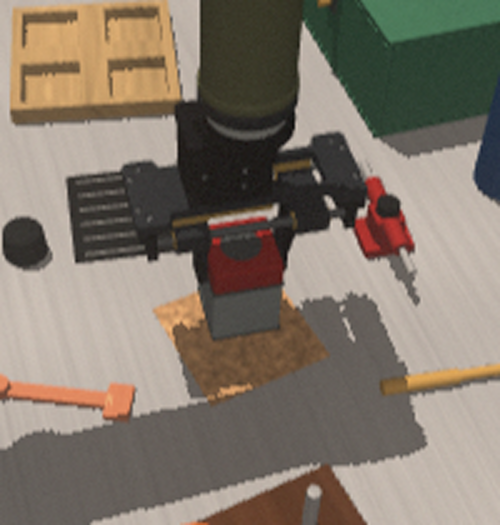

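Run:
```python
from h import *
S=cam('side')
for n,y,z in(('slid',-.085,.003),('tilt',-.110,.021)): print(n,[proj('',(x,y,z),S).round(1) for x in(.522,.582)])
```

```text
slid [array([285. , 257.7]), array([310.2, 251.5])]
tilt [array([288.6, 261.6]), array([314.5, 255.1])]
```

Call:
servo_tool --pt "0 0 0 -0.15 0" --pt "1 0 0 0 0" --pt "1 0 0 0 0" --pt "1 0 0 0 0"

```text
time: 9.12
eef_pos: [0.5548, -0.0527, 0.0662]
tool_rot: [2.307, 2.131, 0.001]
contact_force: [-0.4, -0.7, -0.9]
gripper_width: 0.955
gripper_force: 0.0
```

Call:
servo_tool --pt "1 0 0 1 0" --pt "1 0 0 1 0" --pt "1 0 0 0.6 0" --pt "1 0 -1 0 0" --pt "1 0 -1 0 0"

```text
time: 9.75
eef_pos: [0.5545, -0.0927, 0.118]
tool_rot: [2.306, 2.133, 0.001]
contact_force: [0.6, 0.8, -0.2]
gripper_width: 0.999
gripper_force: 0.0
```

Call:
servo_tool --pt "1 0 -1 0 0" --pt "1 0 -1 0 0" --pt "1 0 -1 0 0" --pt "1 0 0 0 0" --pt "1 0 0 0 0"

```text
time: 10.38
eef_pos: [0.5545, -0.1515, 0.1176]
tool_rot: [-2.306, -2.133, -0.001]
contact_force: [-0.6, -0.2, -0.8]
gripper_width: 1.0
gripper_force: 0.0
```

```bash
cat >> h.py <<'E'
def redlid(n,z=.09):
    im=robot.grab_frame(n); c=cam(n); h=im.astype(int)
    m=((h[:,:,0]>90)&(h[:,:,1]<60)&(h[:,:,2]<60)).astype(np.uint8)
    k,l,st,ce=cv2.connectedComponentsWithStats(m)
    out=[]
    for i in range(1,k):
        if st[i,4]>60: out.append((st[i].tolist(),ce[i].round(1)))
    return im,c,out
E
python3 - <<'E'
from h import *
s=robot.observe(); print(s['time'],s['eef_pos'],s['tool_rot'])
t,_,o=redlid('wrist'); print(o)
im2,_,o=redlid('top'); print(o)
im3=robot.grab_frame('side')
np.save('wc.npy',np.vstack([cam('wrist')[0],cam('wrist')[1],cam('wrist')[2]]))
f=lambda im,x,y,w,h,k: cv2.resize(im[y:y+h,x:x+w,::-1],None,fx=k,fy=k,interpolation=cv2.INTER_CUBIC)
cv2.imwrite('pics/m3.png',np.vstack([np.hstack([f(im2,270,180,80,60,5),f(im3,255,205,80,60,5)]),f(t,130,0,400,150,2)]))
E
```

```text
10.375 [ 0.55448612 -0.15145207  0.117615  ] [-2.30598895e+00 -2.13254117e+00 -5.48896066e-04]
[([204, 0, 130, 129, 11259], array([269.5,  62.6])), ([474, 0, 24, 17, 362], array([485. ,   8.3])), ([513, 0, 40, 48, 1366], array([533. ,  23.4]))]
[([260, 155, 30, 15, 204], array([274.6, 161.5])), ([50, 188, 28, 27, 220], array([ 63.6, 201.1])), ([285, 196, 22, 21, 340], array([295.5, 206. ]))]
```

View pics/m3.png

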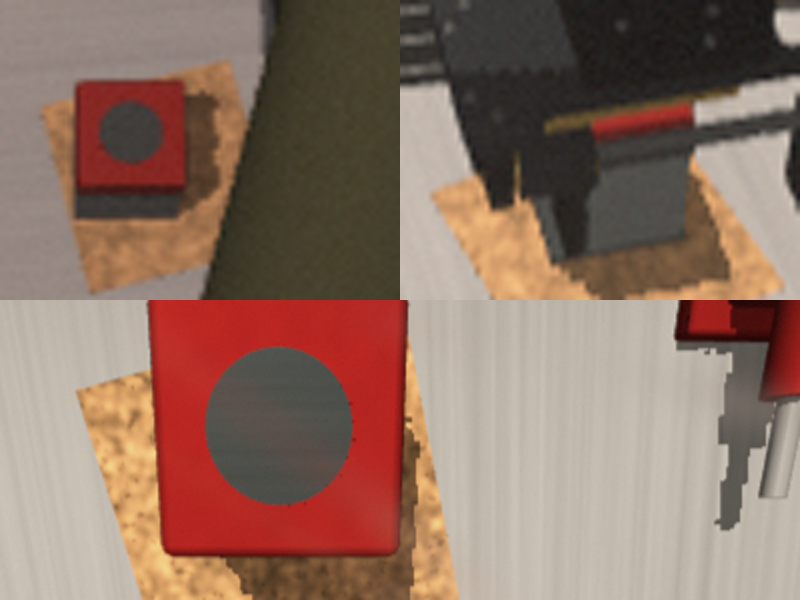

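Run:
```python
from h import *
a=np.load('wc.npy'); c=(a[:3],a[3:6],a[6]); T=cam('top')
print(px2plane('',(269,62.5),.09,c),px2plane('',(296,206.4),.09,T),px2plane('',(211.5,127.5),.09,c),px2plane('',(329,127.5),.09,c))
```

```text
[ 0.55524289 -0.05372285  0.09      ] [ 0.55142704 -0.05584764  0.09      ] [ 0.52280124 -0.08255123  0.09      ] [ 0.58339454 -0.0871932   0.09      ]
```

Call:
servo_tool --pt "1 0 0.8 0 0" --pt "1 0 0.8 0 0" --pt "1 0 0.8 0 0" --pt "1 0 0.8 0 0" --pt "1 0 0 -0.665 0"

```text
time: 11.15
eef_pos: [0.5555, -0.0863, 0.1049]
tool_rot: [2.303, 2.136, 0.004]
contact_force: [-1.3, -0.9, -0.2]
gripper_width: 1.002
gripper_force: 0.0
```

Call:
servo_tool --pt "1 0 0 -0.665 0" --pt "1 0 0 0 0" --pt "0 0 0 0 0" --pt "0 0 0 0 0" --pt "0 0 0 0 0"

```text
time: 11.78
eef_pos: [0.5543, -0.0889, 0.0915]
tool_rot: [2.307, 2.132, -0.0]
contact_force: [-1.7, -1.5, 1.2]
gripper_width: 0.742
gripper_force: 1.1
```

Call:
servo_tool --pt "0 0 0 0 0" --pt "0 0 0 0.5 0" --pt "0 0 0 0.5 0" --pt "0 0 0 0.5 0" --pt "0 0 0 0 0"

```text
time: 12.4
eef_pos: [0.5553, -0.0884, 0.1224]
tool_rot: [2.306, 2.131, 0.003]
contact_force: [0.3, 1.0, -4.2]
gripper_width: 0.695
gripper_force: 30.0
```

Run:
```python
from h import *
im=save('side','s4'); cv2.imwrite('pics/s4c.png',cv2.resize(im[150:310,220:380,::-1],None,fx=3,fy=3,interpolation=cv2.INTER_CUBIC))
```

```text
(no output)
```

View pics/s4c.png

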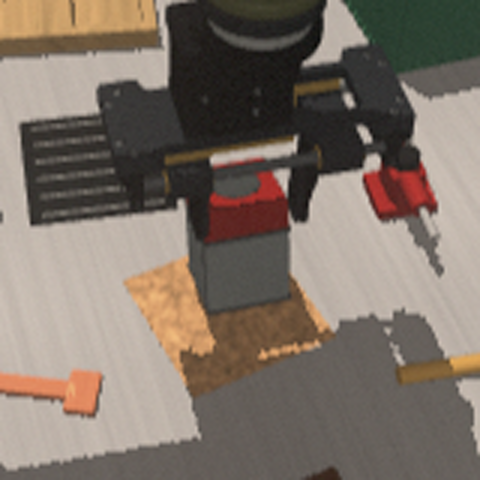

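Run:
```python
from h import *
S=cam('side')
for th in(0,10,20,34):
    a=np.radians(th)
    f=lambda y,z:(-.082+y*np.cos(a)+z*np.sin(a), .1175-y*np.sin(a)+z*np.cos(a))
    print(th,[[proj('',(x,*f(*q)),S).round(0) for x in(.523,.585)] for q in((-3.5,-86.5),(-3.5,3.5))] if 0 else [[proj('',(x,*f(q[0]/1e3,q[1]/1e3)),S).round(0).tolist() for x in(.523,.585)] for q in((-3.5,-86.5),(-3.5,-21.5),(58.5,3.5))])
```

```text
0 [[[286.0, 250.0], [312.0, 244.0]], [[286.0, 231.0], [314.0, 224.0]], [[277.0, 202.0], [305.0, 196.0]]]
10 [[[288.0, 255.0], [315.0, 248.0]], [[287.0, 232.0], [315.0, 225.0]], [[278.0, 206.0], [305.0, 200.0]]]
20 [[[290.0, 259.0], [317.0, 252.0]], [[287.0, 233.0], [315.0, 226.0]], [[278.0, 209.0], [305.0, 203.0]]]
34 [[[293.0, 263.0], [320.0, 256.0]], [[288.0, 233.0], [316.0, 227.0]], [[279.0, 215.0], [305.0, 209.0]]]
```

Call:
servo_tool --pt "0 0 0 -0.6 0" --pt "0 0 0 -0.6 0" --pt "0 0 0 0 0"

```text
time: 12.82
eef_pos: [0.5552, -0.0941, 0.0992]
tool_rot: [2.307, 2.124, -0.003]
contact_force: [-3.3, -7.5, 14.8]
gripper_width: 0.701
gripper_force: 30.1
```

Call:
servo_tool --pt "0 0.036 0.43 0.11 0" --pt "0 0.036 0.43 0.11 0" --pt "0 0.037 0.45 0.05 0" --pt "0 0.037 0.45 0.05 0"

```text
time: 13.32
eef_pos: [0.559, -0.056, 0.1072]
tool_rot: [2.307, 2.127, 0.003]
contact_force: [-5.4, -2.3, 18.0]
gripper_width: 0.702
gripper_force: 30.2
```

Run:
```python
from h import *
im=save('side','s5'); cv2.imwrite('pics/s5c.png',cv2.resize(im[150:310,220:380,::-1],None,fx=3,fy=3,interpolation=cv2.INTER_CUBIC))
```

```text
(no output)
```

View pics/s5c.png

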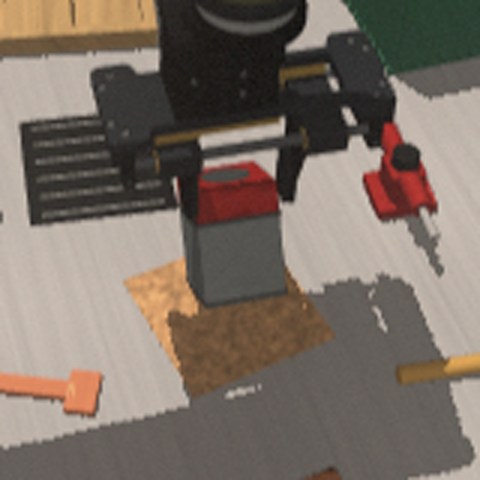

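Call:
servo_tool --pt "0 0.037 0.455 0.02 0" --pt "0 0.037 0.455 0.02 0" --pt "0 0.037 0.445 -0.06 0" --pt "0 0.037 0.445 -0.06 0"

```text
time: 13.88
eef_pos: [0.561, -0.0174, 0.1021]
tool_rot: [2.306, 2.131, 0.001]
contact_force: [1.5, -1.4, -1.1]
gripper_width: 0.706
gripper_force: 30.0
```

Run:
```python
from h import *
im=save('side','s6'); cv2.imwrite('pics/s6c.png',cv2.resize(im[150:310,220:380,::-1],None,fx=3,fy=3,interpolation=cv2.INTER_CUBIC))
```

```text
(no output)
```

View pics/s6c.png

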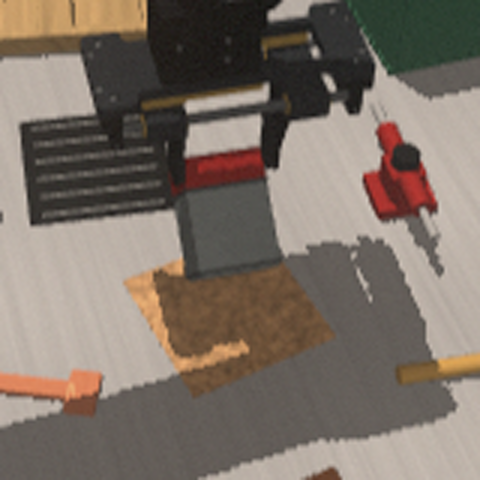

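Call:
servo_tool --pt "0 0.036 0.43 -0.16 0" --pt "0 0.036 0.43 -0.16 0" --pt "0 0.033 0.39 -0.23 0" --pt "0 0.033 0.39 -0.23 0"

```text
time: 14.42
eef_pos: [0.5625, 0.0156, 0.0854]
tool_rot: [-2.307, -2.132, 0.002]
contact_force: [0.9, -2.8, -0.8]
gripper_width: 0.704
gripper_force: 30.0
```

Call:
servo_tool --pt "0 0.029 0.345 -0.3 0" --pt "0 0.029 0.345 -0.3 0" --pt "0 0.025 0.29 -0.35 0" --pt "0 0.025 0.29 -0.35 0"

```text
time: 14.92
eef_pos: [0.5648, 0.0396, 0.0632]
tool_rot: [-2.307, -2.131, 0.004]
contact_force: [-14.5, -6.2, 41.5]
gripper_width: 0.706
gripper_force: 30.0
```

Call:
servo_tool --pt "0 0 0 0.1 0" --pt "1 0 0 0 0" --pt "1 0 0 0 0" --pt "1 0 0 0 0" --pt "1 0 0 0 0"

```text
time: 15.55
eef_pos: [0.5652, 0.041, 0.0622]
tool_rot: [-2.307, -2.132, -0.0]
contact_force: [-0.4, 0.9, 0.7]
gripper_width: 0.983
gripper_force: 0.0
```

Call:
servo_tool --pt "1 0 0 1 0" --pt "1 0 0 1 0" --pt "1 0 -1 1 0" --pt "1 0 -1 1 0" --pt "1 0 -1 1 0"

```text
time: 16.18
eef_pos: [0.5652, -0.0197, 0.163]
tool_rot: [2.307, 2.132, 0.0]
contact_force: [0.3, 0.2, 0.4]
gripper_width: 0.998
gripper_force: 0.0
```

Call:
servo_tool --pt "1 0 -1 0.5 0" --pt "1 0 -1 0.5 0" --pt "1 0 -1 0 0" --pt "1 0 0 0 0" --pt "1 0 0 0 0"

```text
time: 16.8
eef_pos: [0.565, -0.0783, 0.1819]
tool_rot: [-2.306, -2.132, 0.0]
contact_force: [0.5, 0.2, 0.0]
gripper_width: 1.004
gripper_force: 0.0
```

Run:
```python
from h import *
s=robot.observe(); print(s['time'],s['eef_pos'],s['tool_rot'])
c=cam('wrist'); np.save('wc.npy',np.vstack([*c]));
t,_,o=redlid('wrist'); print(o)
im2,_,o=redlid('top'); print(o)
im3=robot.grab_frame('side')
f=lambda im,x,y,w,h,k: cv2.resize(im[y:y+h,x:x+w,::-1],None,fx=k,fy=k,interpolation=cv2.INTER_CUBIC)
cv2.imwrite('pics/m4.png',np.vstack([np.hstack([f(im2,240,180,80,50,5),f(im3,240,190,80,50,5)]),f(t,130,0,400,170,2)]))
```

```text
16.8 [ 0.56504009 -0.07829632  0.18187442] [-2.30589809e+00 -2.13213747e+00  4.96343031e-04]
[([231, 34, 84, 35, 2772], array([272.4,  51.3])), ([445, 49, 40, 104, 1769], array([461.6, 100.2])), ([419, 72, 30, 52, 805], array([430.2,  96.2])), ([171, 356, 31, 11, 192], array([186.4, 363. ]))]
[([260, 155, 30, 16, 206], array([274.5, 161.6])), ([50, 188, 28, 27, 221], array([ 63.5, 201.1])), ([260, 198, 8, 20, 160], array([263.5, 207.5]))]
```

View pics/m4.png

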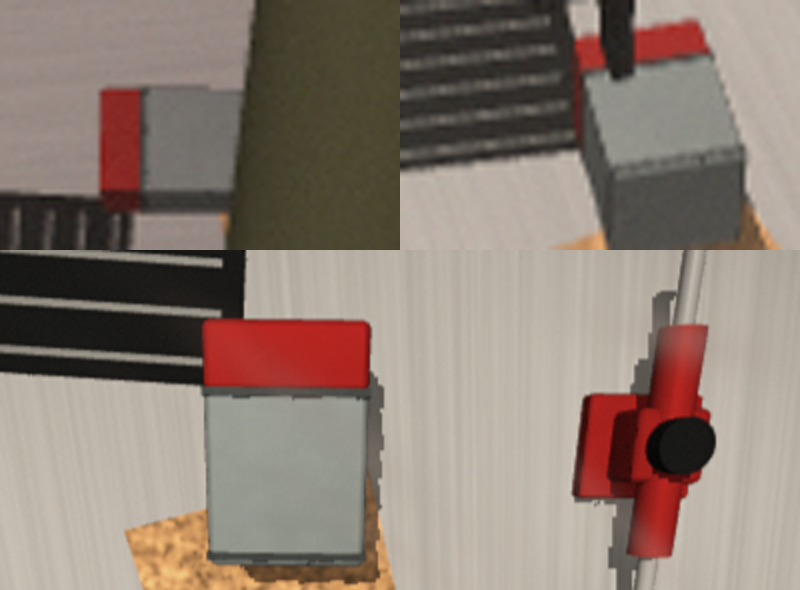

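Run:
```python
from h import *
a=np.load('wc.npy'); c=(a[:3],a[3:6],a[6])
for p in[(231.5,35),(315,35),(312.5,153),(234,153)]: print(px2plane('',p,.062,c).round(4))
```

```text
[0.5371 0.0497 0.062 ]
[0.5974 0.045  0.062 ]
[ 0.5909 -0.04    0.062 ]
[ 0.5288 -0.0351  0.062 ]
```

Call:
servo_tool --pt "1 -0.13 0.87 0 0" --pt "1 -0.13 0.87 0 0" --pt "1 0 0 -0.99 0" --pt "1 0 0 -0.99 0" --pt "1 0 0 -0.99 0"

```text
time: 17.58
eef_pos: [0.56, -0.042, 0.1225]
tool_rot: [-2.304, -2.135, -0.001]
contact_force: [0.9, -1.6, -0.4]
gripper_width: 1.001
gripper_force: 0.0
```

Call:
servo_tool --pt "1 0 0 -0.99 0" --pt "1 0 0 -0.99 0" --pt "1 0 0 -0.97 0" --pt "1 0 0 0 0" --pt "0 0 0 0 0"

```text
time: 18.2
eef_pos: [0.5605, -0.0444, 0.0644]
tool_rot: [2.307, 2.132, 0.001]
contact_force: [-0.4, -0.1, 0.2]
gripper_width: 0.95
gripper_force: 0.0
```

Call:
servo_tool --pt "0 0 0 0 0" --pt "0 0 0 0 0" --pt "0 0 0 0 0" --pt "0 0 0 0 0"

```text
time: 18.7
eef_pos: [0.5598, -0.0445, 0.0644]
tool_rot: [-2.307, -2.132, 0.0]
contact_force: [-3.3, -0.3, 4.6]
gripper_width: 0.693
gripper_force: 30.0
```

Call:
servo_tool --pt "0 0 0 1 0" --pt "0 0 0 1 0" --pt "0 0 0 1 0" --pt "0 0 0 0 0" --pt "0 0 0 0 0"

```text
time: 19.32
eef_pos: [0.5592, -0.0439, 0.1226]
tool_rot: [-2.306, -2.132, 0.002]
contact_force: [-0.2, 0.2, -4.8]
gripper_width: 0.694
gripper_force: 30.0
```

Call:
servo_tool --pt "0 0 0 -0.3 0" --pt "0 0 0 -0.3 0" --pt "0 0 0 0 0"

```text
time: 19.7
eef_pos: [0.5591, -0.0444, 0.1107]
tool_rot: [-2.306, -2.131, 0.003]
contact_force: [-0.6, -0.2, -5.2]
gripper_width: 0.688
gripper_force: 30.0
```

Call:
servo_tool --pt "0 0 0 -0.3 0" --pt "0 0 0 0 0"

```text
time: 19.95
eef_pos: [0.5606, -0.0462, 0.1077]
tool_rot: [2.307, 2.13, -0.0]
contact_force: [-2.5, -1.2, 6.5]
gripper_width: 0.694
gripper_force: 30.0
```

Call:
servo_tool --pt "0 0 0 -0.3 0" --pt "0 0 0 0 0"

```text
time: 20.2
eef_pos: [0.5624, -0.0499, 0.1055]
tool_rot: [2.306, 2.124, 0.002]
contact_force: [-7.8, -8.3, 24.7]
gripper_width: 0.697
gripper_force: 30.3
```

Call:
servo_tool --pt "0 0 0 -0.2 0" --pt "0 0 0 0 0"

```text
time: 20.45
eef_pos: [0.5636, -0.0526, 0.1037]
tool_rot: [2.305, 2.119, 0.003]
contact_force: [-10.2, -11.6, 36.0]
gripper_width: 0.698
gripper_force: 30.6
```

Call:
servo_tool --pt "0 0.02 0.25 0.35 0" --pt "0 0.036 0.43 0.04 0" --pt "0 0.036 0.43 0 0" --pt "0 0.036 0.43 -0.04 0"

```text
time: 20.95
eef_pos: [0.5659, -0.014, 0.1084]
tool_rot: [2.305, 2.129, 0.01]
contact_force: [-5.2, 0.1, 24.2]
gripper_width: 0.704
gripper_force: 30.3
```

Call:
servo_tool --pt "0 0.036 0.43 -0.1 0" --pt "0 0.036 0.43 -0.12 0" --pt "0 0 0 0 0"

```text
time: 21.32
eef_pos: [0.5675, 0.0079, 0.1037]
tool_rot: [2.304, 2.136, 0.015]
contact_force: [-5.2, 5.0, 22.7]
gripper_width: 0.706
gripper_force: 30.2
```

Call:
servo_tool --pt "0 0.034 0.41 -0.15 0" --pt "0 0.034 0.41 -0.2 0" --pt "0 0.03 0.38 -0.25 0" --pt "0 0 0 0 0"

```text
time: 21.82
eef_pos: [0.5682, 0.0345, 0.0904]
tool_rot: [-2.3, -2.135, -0.014]
contact_force: [-5.3, 8.8, 18.0]
gripper_width: 0.707
gripper_force: 30.1
```

Call:
servo_tool --pt "1 0 0 0 0" --pt "1 0 0 0 0" --pt "1 0 0 0 0" --pt "1 0 0 1 0" --pt "1 0 0 1 0"

```text
time: 22.45
eef_pos: [0.5658, 0.027, 0.1265]
tool_rot: [2.308, 2.131, -0.002]
contact_force: [-0.7, 0.6, 0.4]
gripper_width: 0.995
gripper_force: 0.0
```

Call:
servo_tool --pt "1 0 -1 1 0" --pt "1 0 -1 1 0" --pt "1 0 -1 0.5 0" --pt "1 0 -1 0 0" --pt "1 0 0 0 0"

```text
time: 23.08
eef_pos: [0.5656, -0.0548, 0.1763]
tool_rot: [2.311, 2.127, -0.001]
contact_force: [-0.1, -0.0, -0.0]
gripper_width: 0.999
gripper_force: 0.0
```

Run:
```python
from h import *
s=robot.observe(); print(s['time'],s['eef_pos'],s['tool_rot'])
c=cam('wrist'); np.save('wc.npy',np.vstack([*c])); t,_,o=redlid('wrist'); print(o)
im2,_,o=redlid('top'); print(o)
im3=robot.grab_frame('side')
f=lambda im,x,y,w,h,k: cv2.resize(im[y:y+h,x:x+w,::-1],None,fx=k,fy=k,interpolation=cv2.INTER_CUBIC)
cv2.imwrite('pics/m5.png',np.vstack([np.hstack([f(im2,225,180,80,50,5),f(im3,240,170,80,50,5)]),f(t,130,0,400,170,2)]))
```

```text
23.075 [ 0.56558359 -0.05479548  0.1762823 ] [ 2.31123417e+00  2.12731823e+00 -1.40325761e-03]
[([442, 68, 43, 113, 1999], array([463.2, 119.5])), ([420, 98, 30, 51, 818], array([431.1, 121.5]))]
[([260, 155, 19, 16, 121], array([269. , 162.1])), ([50, 188, 28, 27, 221], array([ 63.5, 201.1]))]
```

View pics/m5.png

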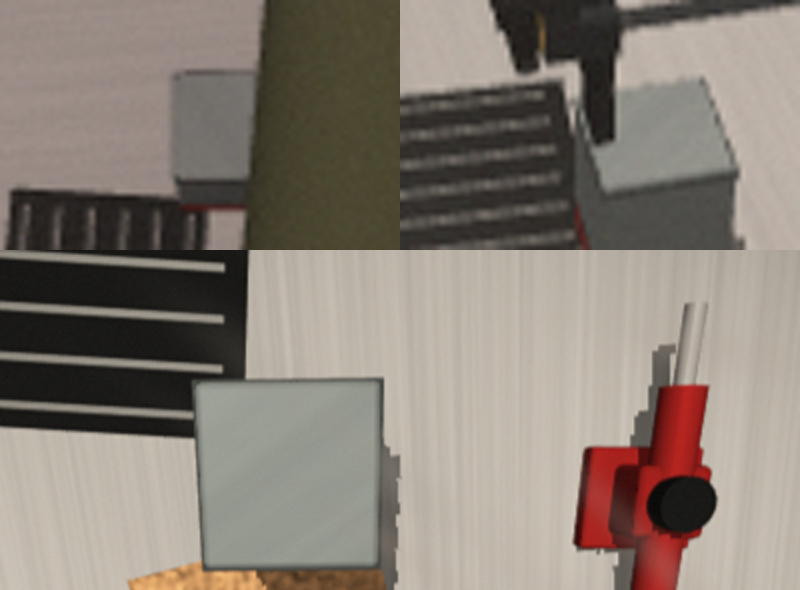

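Run:
```python
from h import *
a=np.load('wc.npy'); c=(a[:3],a[3:6],a[6])
P=np.array([px2plane('',p,.09,c) for p in[(227,65),(321,65),(320,158.5),(232.5,159)]]); print(P.round(4),P.mean(0))
d=P[1]-P[0]; e=P[2]-P[3]; print(np.degrees(np.arctan2(d[1],d[0])),np.degrees(np.arctan2(e[1],e[0])))
print('pad right edge',px2plane('',(252.5,65),0,c),px2plane('',(254,0),0,c))
```

```text
[[ 0.5374  0.0496  0.09  ]
 [ 0.5983  0.0446  0.09  ]
 [ 0.5944 -0.0162  0.09  ]
 [ 0.5333 -0.0115  0.09  ]] [0.56586342 0.01661718 0.09      ]
-4.718827860075863 -4.3786584381225655
pad right edge [0.54682566 0.05764639 0.        ] [0.55367994 0.10863833 0.        ]
```

Call:
servo_tool --pt "1 0 0.89 0 0" --pt "1 0 0.89 0 0" --pt "1 0 0.89 0 0" --pt "1 0 0.89 0 0" --pt "1 0 0 -0.87 0"

```text
time: 23.85
eef_pos: [0.5671, 0.0216, 0.1597]
tool_rot: [2.302, 2.136, 0.005]
contact_force: [-0.1, 0.3, -0.2]
gripper_width: 1.0
gripper_force: 0.0
```

Call:
servo_tool --pt "1 0 0 -0.87 0" --pt "1 0 0 -0.87 0" --pt "1 0 0 -0.87 0" --pt "1 0 0 -0.87 0" --pt "1 0 0 -0.87 0"

```text
time: 24.48
eef_pos: [0.566, 0.0187, 0.071]
tool_rot: [2.307, 2.132, -0.0]
contact_force: [-0.7, 0.5, 0.2]
gripper_width: 1.001
gripper_force: 0.0
```

Call:
servo_tool --pt "1 0 0 -0.87 0" --pt "0 0 0 0 0" --pt "0 0 0 0 0" --pt "0 0 0 0 0" --pt "0 0 0 0 0"

```text
time: 25.1
eef_pos: [0.566, 0.0191, 0.0555]
tool_rot: [-2.307, -2.132, -0.001]
contact_force: [-2.1, 0.1, 3.7]
gripper_width: 0.706
gripper_force: 30.0
```

Call:
servo_tool --pt "0 0 0 0.5 0" --pt "0 0 0 0.5 0" --pt "0 -0.6 0.64 0 0" --pt "0 -0.6 0.64 0 0" --pt "0 -0.6 0.64 0 0"

```text
time: 25.72
eef_pos: [0.5281, 0.059, 0.0742]
tool_rot: [-2.305, -2.133, 0.001]
contact_force: [0.2, 0.9, -5.0]
gripper_width: 0.711
gripper_force: 30.0
```

Call:
servo_tool --pt "0 -0.6 0.64 0 0" --pt "0 -0.6 0.64 0 0" --pt "0 -0.6 0.64 0 0" --pt "0 -0.1 0.1 0 0" --pt "0 0 0 0 0"

```text
time: 26.35
eef_pos: [0.4917, 0.098, 0.0747]
tool_rot: [2.306, 2.133, 0.0]
contact_force: [0.2, -0.5, -4.9]
gripper_width: 0.711
gripper_force: 30.0
```

Call:
servo_tool --pt "0 0 0 -0.4 0" --pt "0 0 0 -0.4 0" --pt "0 0 0 -0.2 0" --pt "0 0 0 0 0"

```text
time: 26.85
eef_pos: [0.4917, 0.097, 0.0554]
tool_rot: [-2.307, -2.131, 0.003]
contact_force: [-4.2, -2.4, 6.7]
gripper_width: 0.709
gripper_force: 30.0
```

Call:
servo_tool --pt "1 0 0 0 0" --pt "1 0 0 0 0" --pt "1 0 0 0.5 0" --pt "1 0 0 1 0" --pt "1 0 0 1 0"

```text
time: 27.48
eef_pos: [0.4923, 0.0977, 0.106]
tool_rot: [2.307, 2.132, 0.001]
contact_force: [-0.1, 0.0, 0.7]
gripper_width: 1.0
gripper_force: 0.0
```

Call:
servo_tool --pt "1 0 0 1 0" --pt "1 0 0 1 0" --pt "1 -0.12 -0.98 1 0" --pt "1 -0.12 -0.98 1 0" --pt "1 -0.12 -0.98 0 0"

```text
time: 28.1
eef_pos: [0.4861, 0.0383, 0.1867]
tool_rot: [2.306, 2.131, 0.006]
contact_force: [0.2, 0.1, -0.3]
gripper_width: 0.997
gripper_force: 0.0
```

Call:
servo_tool --pt "1 -0.12 -0.98 0 0" --pt "1 -0.12 -0.98 0 0" --pt "1 -0.12 -0.98 0 0" --pt "1 -0.12 -0.98 0 0" --pt "1 -0.12 -0.98 0 0"

```text
time: 28.72
eef_pos: [0.4724, -0.0605, 0.1844]
tool_rot: [-2.307, -2.132, 0.001]
contact_force: [-0.4, 1.7, -0.2]
gripper_width: 1.005
gripper_force: 0.0
```

Call:
servo_tool --pt "1 -0.12 -0.98 0 0" --pt "1 -0.12 -0.98 0 0" --pt "1 -0.12 -0.98 0 0" --pt "1 -0.12 -0.98 0 0" --pt "1 -0.12 -0.98 0 0"

```text
time: 29.35
eef_pos: [0.4602, -0.1584, 0.1845]
tool_rot: [-2.307, -2.132, 0.001]
contact_force: [0.8, -0.8, -0.4]
gripper_width: 1.001
gripper_force: 0.0
```

Call:
servo_tool --pt "1 -0.12 -0.98 0 0" --pt "1 -0.12 -0.98 0 0" --pt "1 -0.12 -0.98 0 0" --pt "1 -0.12 -0.98 0 0" --pt "1 -0.12 -0.98 0 0"

```text
time: 29.98
eef_pos: [0.4481, -0.2563, 0.1845]
tool_rot: [-2.307, -2.132, 0.001]
contact_force: [-0.1, -0.3, -0.1]
gripper_width: 0.996
gripper_force: 0.0
```

Call:
servo_tool --pt "1 -0.12 -0.98 0 0" --pt "1 -0.12 -0.98 0 0" --pt "1 0 0 0 0" --pt "1 0 0 0 0"

```text
time: 30.48
eef_pos: [0.4439, -0.2937, 0.1845]
tool_rot: [-2.306, -2.132, -0.0]
contact_force: [-0.4, -1.2, 0.3]
gripper_width: 0.997
gripper_force: 0.0
```

```bash
cat >> h.py <<'E'
def wheels(n,z=.046):
    c=cam(n); im=robot.grab_frame(n); cv2.imwrite(f'pics/_{n}.png',im[:,:,::-1]); h=cv2.cvtColor(im,cv2.COLOR_RGB2HSV)
    m=cv2.inRange(h,(5,180,185 if n!='wrist' else 150),(16,255,255)); k,l,st,ce=cv2.connectedComponentsWithStats(m)
    for i in range(1,k):
        if st[i,4]>50:
            cn=max(cv2.findContours((l==i).astype(np.uint8),cv2.RETR_EXTERNAL,cv2.CHAIN_APPROX_NONE)[0],key=len); e=cv2.fitEllipse(cn)
            P=px2plane(n,e[0],z,c); print(n,st[i].tolist(),np.round(e[0],1),np.round(e[1],1),P.round(4))
E
python3 - <<'E'
from h import *
s=robot.observe(); print(s['time'],s['eef_pos'],s['tool_rot'])
for n in('wrist','top','side'): wheels(n)
c=cam('wrist'); print(proj('',(.441,-.295,.046),c),proj('',(.441,-.295,.065),c))
im=cv2.imread('pics/_wrist.png'); print(im[int(proj('',(.441,-.27,.046),c)[1]),int(proj('',(.441,-.27,.046),c)[0]),::-1])
E
```

```text
30.475 [ 0.44388685 -0.29369813  0.18446302] [-2.30631763e+00 -2.13204166e+00 -4.18219130e-05]
wrist [249, 165, 63, 62, 2483] [280.3 195. ] [59.2 62.3] [ 0.4409 -0.2926  0.046 ]
side [263, 329, 30, 28, 493] [277.7 342.6] [26.  29.3] [ 0.4411 -0.2944  0.046 ]
[280.12265214 197.98806422] [279.82564806 204.00743592]
[247 141  62]
```

Call:
servo_tool --pt "1 -0.15 0 0 0" --pt "1 0 0 -0.91 0" --pt "1 0 0 -0.91 0" --pt "1 0 0 -0.91 0" --pt "1 0 0 -0.91 0"

```text
time: 31.25
eef_pos: [0.4406, -0.2942, 0.1102]
tool_rot: [-2.307, -2.132, 0.001]
contact_force: [0.9, 0.5, -0.3]
gripper_width: 0.999
gripper_force: 0.0
```

Call:
servo_tool --pt "1 0 0 -0.91 0" --pt "1 0 0 -0.91 0" --pt "1 0 0 -0.91 0" --pt "1 0 0 -0.91 0" --pt "1 0 0 0 0"

```text
time: 31.88
eef_pos: [0.4398, -0.2938, 0.0376]
tool_rot: [-2.306, -2.13, 0.003]
contact_force: [-0.2, -0.3, -0.0]
gripper_width: 0.999
gripper_force: 0.0
```

Call:
servo_tool --pt "0 0 0 0 0" --pt "0 0 0 0 0" --pt "0 0 0 0 0" --pt "0 0 0 0 0" --pt "0 0 0 0 0"

```text
time: 32.5
eef_pos: [0.4412, -0.2943, 0.0396]
tool_rot: [2.307, 2.132, 0.001]
contact_force: [-0.7, 0.6, 1.8]
gripper_width: 0.64
gripper_force: 30.0
```

Call:
servo_tool --pt "0 0 0 0.5 0" --pt "0 0 0 0.9 0" --pt "0 0 0 1 0" --pt "0 0 0 1 0" --pt "0 0 0 1 0"

```text
time: 33.12
eef_pos: [0.4412, -0.2945, 0.1291]
tool_rot: [2.307, 2.131, 0.001]
contact_force: [-0.2, 0.1, -0.2]
gripper_width: 0.638
gripper_force: 30.0
```

Call:
servo_tool --pt "0 0.165 0.969 0.9 0" --pt "0 0.165 0.969 0.9 0" --pt "0 0.165 0.969 0.9 0" --pt "0 0.165 0.969 0.9 0" --pt "0 0.165 0.969 0 0"

```text
time: 33.75
eef_pos: [0.4586, -0.1975, 0.2019]
tool_rot: [2.306, 2.13, 0.005]
contact_force: [0.5, -0.7, -1.5]
gripper_width: 0.637
gripper_force: 30.0
```

Call:
servo_tool --pt "0 0.165 0.969 0 0" --pt "0 0.165 0.969 0 0" --pt "0 0.165 0.969 0 0" --pt "0 0.165 0.969 0 0" --pt "0 0.165 0.969 0 0"

```text
time: 34.38
eef_pos: [0.4742, -0.1003, 0.2004]
tool_rot: [2.307, 2.131, 0.002]
contact_force: [0.3, 1.1, 0.0]
gripper_width: 0.636
gripper_force: 30.0
```

Call:
servo_tool --pt "0 0.165 0.969 0 0" --pt "0 0.165 0.969 0 0" --pt "0 0.165 0.969 0 0" --pt "0 0.165 0.969 0 0" --pt "0 0.165 0.969 0 0"

```text
time: 35.0
eef_pos: [0.4907, -0.0025, 0.1994]
tool_rot: [2.307, 2.132, 0.0]
contact_force: [0.2, 0.2, -1.4]
gripper_width: 0.637
gripper_force: 30.0
```

Call:
servo_tool --pt "0 0.165 0.969 0 0" --pt "0 0.165 0.969 0 0" --pt "0 0.165 0.969 0 0" --pt "0 0.165 0.969 0 0" --pt "0 0.165 0.969 0 0"

```text
time: 35.62
eef_pos: [0.5072, 0.0946, 0.1991]
tool_rot: [2.307, 2.132, -0.0]
contact_force: [-0.1, -0.0, -0.7]
gripper_width: 0.638
gripper_force: 30.0
```

Call:
servo_tool --pt "0 0.165 0.969 0 0" --pt "0 0.165 0.969 0 0" --pt "0 0.165 0.969 0 0" --pt "0 0.165 0.969 0 0" --pt "0 0 0 0 0"

```text
time: 36.25
eef_pos: [0.5201, 0.173, 0.199]
tool_rot: [2.304, 2.136, -0.0]
contact_force: [-0.5, -0.0, -1.4]
gripper_width: 0.637
gripper_force: 30.0
```

Run:
```python
from h import *
s=robot.observe(); print(s['time'],s['eef_pos'],s['tool_rot'])
c=cam('wrist'); np.save('wc.npy',np.vstack([*c])); im=save('wrist','w7')
print([proj('',(x,y,.02),c).round(0) for x,y in((.609,.406),(.575,.2245),(.41,.256),(.437,.44))])
```

```text
36.25 [0.52008942 0.17296935 0.19895387] [ 2.30390476e+00  2.13574086e+00 -3.79327435e-04]
[array([ 373., -108.]), array([338., 128.]), array([159., 107.]), array([ 151., -141.])]
```

View pics/w7.png

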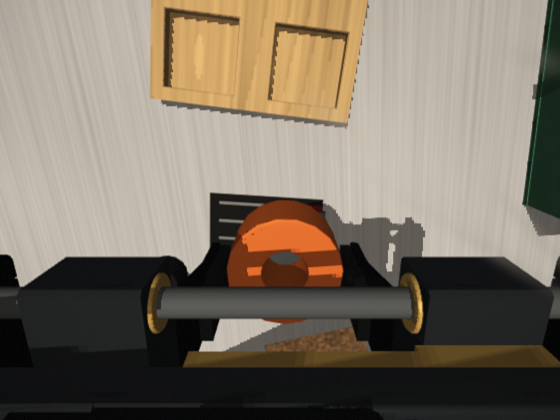

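Run:
```python
from h import *
a=np.load('wc.npy'); c=(a[:3],a[3:6],a[6])
P=lambda *q: np.array([px2plane('',p,.02,c)[:2] for p in q])
print('edge',P((152,98),(347,125)))
r=P((276,23),(348,32),(340,109),(269,101)); l=P((165,9),(240,17),(238,96),(164,90)); print(r.mean(0),np.linalg.norm(r-np.roll(r,1,0),axis=1)); print(l.mean(0),np.linalg.norm(l-np.roll(l,1,0),axis=1))
d=r.mean(0)-l.mean(0); print(np.linalg.norm(d),np.degrees(np.arctan2(d[1],d[0])))
```

```text
edge [[0.40492674 0.26447865]
 [0.58381489 0.22663814]]
[0.5502071 0.2799197] [0.0654068  0.06350364 0.06516442 0.06637919]
[0.45613392 0.29801183] [0.06669963 0.06476679 0.06546338 0.06788428]
0.09579711855725281 -10.886189999479926
```

Call:
servo_tool --pt "0 0.241 0.879 0 0" --pt "0 0.241 0.879 0 0" --pt "0 0.241 0.879 0 0" --pt "0 0.241 0.879 0 0" --pt "0 0.241 0.879 0 0"

```text
time: 36.92
eef_pos: [0.5446, 0.2601, 0.199]
tool_rot: [2.307, 2.133, -0.0]
contact_force: [0.4, 0.2, -1.8]
gripper_width: 0.635
gripper_force: 30.0
```

Call:
servo_tool --pt "0 0.241 0.879 0 0" --pt "0 0 0 -0.9 0" --pt "0 0 0 -0.9 0" --pt "0 0 0 -0.9 0" --pt "0 0 0 -0.9 0"

```text
time: 37.55
eef_pos: [0.5488, 0.2754, 0.1255]
tool_rot: [-2.308, -2.131, 0.001]
contact_force: [0.3, 0.9, -1.6]
gripper_width: 0.64
gripper_force: 30.0
```

Call:
servo_tool --pt "0 0 0 -0.9 0" --pt "0 0 0 -0.9 0" --pt "0 0 0 -0.9 0" --pt "0 0 0 -0.9 0" --pt "0 0 0 0 0"

```text
time: 38.17
eef_pos: [0.5479, 0.2756, 0.0531]
tool_rot: [-2.307, -2.132, 0.005]
contact_force: [-0.1, 0.3, -1.2]
gripper_width: 0.64
gripper_force: 30.0
```

Call:
servo_tool --pt "0 0 0 -0.3 0" --pt "0 0 0 -0.3 0" --pt "0 0 0 0 0"

```text
time: 38.55
eef_pos: [0.5489, 0.2763, 0.0429]
tool_rot: [-2.307, -2.132, 0.001]
contact_force: [-0.2, -0.6, -0.9]
gripper_width: 0.642
gripper_force: 30.0
```

Call:
servo_tool --pt "0 0 0 -0.25 0" --pt "0 0 0 -0.15 0" --pt "0 0 0 0 0"

```text
time: 38.92
eef_pos: [0.5489, 0.2762, 0.0349]
tool_rot: [2.307, 2.132, -0.001]
contact_force: [-0.0, 0.2, -0.7]
gripper_width: 0.637
gripper_force: 30.0
```

Call:
servo_tool --pt "0 0 0 -0.1 0" --pt "0 0 0 0 0"

```text
time: 39.17
eef_pos: [0.5493, 0.2764, 0.0336]
tool_rot: [2.307, 2.132, 0.001]
contact_force: [-0.8, 0.9, 1.2]
gripper_width: 0.636
gripper_force: 30.0
```

Call:
servo_tool --pt "1 0 0 0 0" --pt "1 0 0 0 0" --pt "1 0 0 0.6 0" --pt "1 0 0 1 0" --pt "1 0 0 1 0"

```text
time: 39.8
eef_pos: [0.5497, 0.2765, 0.0873]
tool_rot: [2.307, 2.132, 0.002]
contact_force: [0.1, -0.2, 0.2]
gripper_width: 0.993
gripper_force: 0.0
```

Call:
servo_tool --pt "1 0 -0.3 1 0" --pt "1 0 -0.3 1 0" --pt "1 0 -0.3 1 0" --pt "1 0 -0.3 1 0" --pt "1 0 0 0 0"

```text
time: 40.42
eef_pos: [0.5505, 0.2519, 0.1674]
tool_rot: [2.308, 2.13, 0.006]
contact_force: [-0.2, -0.1, -0.4]
gripper_width: 1.001
gripper_force: 0.0
```

Run:
```python
from h import *
s=robot.observe(); print(s['time'],s['eef_pos'])
for n in('wrist','side','top'): wheels(n,.040)
im=robot.grab_frame('top')
# tin top profile: print coarse luminance around expected tin location
u,v=proj('top',(.4915,.097,.09)); print(u,v); g=im.mean(2).astype(int)
for r in range(int(v)-24,int(v)+30,3): print(g[r,int(u)-26:int(u)+28:3])
```

```text
40.425 [0.55045787 0.25192335 0.16744115]
wrist [247, 137, 67, 66, 2850] [280.2 169.6] [64.9 65.3] [0.55   0.2777 0.04  ]
side [246, 140, 19, 12, 128] [255.1 145.3] [10.6 18.3] [0.5502 0.2758 0.04  ]
side [288, 375, 32, 31, 614] [303.3 390. ] [30.2 31.2] [ 0.4584 -0.3869  0.04  ]
top [405, 225, 18, 18, 164] [413.3 233.6] [15.8 17.2] [ 0.4556 -0.39    0.04  ]
242.98236220055068 231.65515800255136
[78 77 81 80 79 80 80 79 78 81 79 80 82 81 77 78 77 79]
[80 78 77 74 74 75 74 75 77 78 81 80 77 78 77 78 78 79]
[77 80 78 52 63 64 61 64 64 63 62 78 78 80 79 79 77 75]
[ 78  78  76 102  69  62  62  62  65  66  57  76  77  81  76  79  78  78]
[ 77  76  75 123 117 115 109  65  64  63  60  28  27  36  49  62  61  77]
[ 77  76  76 117 119 114 116  64  63  63  48  32  22  28  27  27  26  76]
[ 75  74  76 116 117 120 116 116  62  66  48  44  25  32  26  30  29  77]
[ 76  79  80 120 118 119 118 115  70  62  43  45  28  35  24  29  24  72]
[ 77  77  73 118 120 116 117 115 117  64  41  53  24  34  20  32  29  77]
[76 76 77 68 57 57 56 57 50 53 42 49 27 64 23 34 27 78]
[88 76 91 56 45 42 42 43 42 54 55 41 33 84 25 35 31 78]
[143 142 144  56  85  31  58  36  39  31  33  48  34  98  32  36  31  78]
[140 142 142  29  99  34  63  34  52  35  35  35  34  81  39  65  33  80]
[147 146 146  34  81  35  83  34  50  34  38  33  36  81  29  81  39  77]
[145 145 144  36  49  32  87  31  69  33  41  35  35  48  31  86  77  75]
[146 144 145  32  44  35  98  33  64  35  54  34  35  49  39  98  86  90]
[145 147 145  35  33  35  34  36  35  34  38  37  34  35  31  79  85 145]
[146 145 147 142 143 140 139 142 118  93  91  77  64  58  53  44 105 147]
```

Call:
servo_tool --pt "1 -0.25 -1 0.2 0" --pt "1 -0.25 -1 0.2 0" --pt "1 -0.25 -1 0.2 0" --pt "1 -0.25 -1 0.2 0" --pt "1 -0.25 -1 0.2 0"

```text
time: 41.25
eef_pos: [0.5238, 0.1507, 0.1857]
tool_rot: [2.308, 2.132, 0.001]
contact_force: [-0.4, -0.0, 0.3]
gripper_width: 0.994
gripper_force: 0.0
```

Call:
servo_tool --pt "1 -0.25 -1 0.2 0" --pt "1 -0.25 -1 0.2 0" --pt "1 -0.25 -1 0.2 0" --pt "1 0 0 0 0" --pt "1 0 0 0 0"

```text
time: 41.88
eef_pos: [0.5091, 0.093, 0.1972]
tool_rot: [-2.306, -2.133, -0.001]
contact_force: [-0.3, -0.0, -0.1]
gripper_width: 1.0
gripper_force: 0.0
```

```bash
cat >> h.py <<'E'
def tin(n='wrist',z=.09):
    c=cam(n); im=robot.grab_frame(n); cv2.imwrite(f'pics/_{n}.png',im[:,:,::-1]); b=cv2.medianBlur(im,7).astype(int)
    m=((b[:,:,1]-b[:,:,0]>=2)&(b.mean(2)>85)).astype(np.uint8)
    if n=='wrist': m[250:]=0
    k,l,st,ce=cv2.connectedComponentsWithStats(m)
    for i in range(1,k):
        if st[i,4]>150:
            cn=max(cv2.findContours((l==i).astype(np.uint8),cv2.RETR_EXTERNAL,cv2.CHAIN_APPROX_NONE)[0],key=len)
            W=np.array([px2plane(n,p[0],z,c)[:2] for p in cn],np.float32)*1000
            r=cv2.minAreaRect(W.astype(np.float32)); print(n,st[i].tolist(),'centre mm',np.round(r[0],1),'size',np.round(r[1],1),'ang',round(r[2],1))
E
python3 - <<'E'
from h import *
s=robot.observe(); print(s['time'],s['eef_pos'])
tin(); tin('top'); print(proj('wrist',(.51,.117,.09)))
E
```

```text
41.875 [0.50912934 0.09302409 0.19718   ]
wrist [259, 132, 85, 84, 6110] centre mm [523.9 117.1] size [64.4 63.5] ang 84.4
[282.4442102  176.68801889]
```

Call:
servo_tool --pt "1 0.37 0.575 0 0" --pt "1 0.37 0.575 0 0" --pt "1 0 0 0 0" --pt "1 0 0 -0.89 0" --pt "1 0 0 -0.89 0"

```text
time: 42.6
eef_pos: [0.5234, 0.1148, 0.16]
tool_rot: [-2.308, -2.131, 0.001]
contact_force: [0.1, -0.5, 0.2]
gripper_width: 1.001
gripper_force: 0.0
```

Call:
servo_tool --pt "1 0 0 -0.89 0" --pt "1 0 0 -0.89 0" --pt "1 0 0 -0.89 0" --pt "1 0 0 -0.89 0" --pt "1 0 0 -0.89 0"

```text
time: 43.22
eef_pos: [0.5239, 0.1153, 0.0714]
tool_rot: [2.307, 2.132, 0.0]
contact_force: [-0.7, 0.3, 0.3]
gripper_width: 0.998
gripper_force: 0.0
```

Call:
servo_tool --pt "1 0 0 -0.89 0" --pt "0 0 0 0 0" --pt "0 0 0 0 0" --pt "0 0 0 0 0" --pt "0 0 0 0 0"

```text
time: 43.85
eef_pos: [0.5239, 0.1154, 0.0555]
tool_rot: [-2.307, -2.132, -0.001]
contact_force: [-3.6, -0.4, 4.0]
gripper_width: 0.711
gripper_force: 29.7
```

Call:
servo_tool --pt "0 0 0 0.5 0" --pt "0 -0.55 -0.33 0 0" --pt "0 -0.55 -0.33 0 0" --pt "0 -0.52 -0.32 0 0" --pt "0 0 0 0 0"

```text
time: 44.48
eef_pos: [0.4901, 0.0949, 0.0645]
tool_rot: [-2.307, -2.131, 0.001]
contact_force: [0.7, -0.2, -4.5]
gripper_width: 0.714
gripper_force: 29.7
```

Call:
servo_tool --pt "0 0 0 -0.3 0" --pt "0 0 0 -0.2 0" --pt "0 0 0 0 0" --pt "1 0 0 0 0" --pt "1 0 0 0 0"

```text
time: 45.1
eef_pos: [0.4923, 0.0959, 0.055]
tool_rot: [2.306, 2.132, 0.002]
contact_force: [0.2, 0.4, -0.2]
gripper_width: 0.857
gripper_force: 0.0
```

Call:
servo_tool --pt "1 0 0 0 0" --pt "1 0 0 0.5 0" --pt "1 0 0 1 0" --pt "1 0 0 1 0" --pt "1 0 0 1 0"

```text
time: 45.72
eef_pos: [0.4918, 0.0957, 0.1262]
tool_rot: [2.307, 2.132, 0.001]
contact_force: [0.1, 0.0, 0.8]
gripper_width: 0.999
gripper_force: 0.0
```

Call:
servo_tool --pt "1 -0.07 -0.969 1 0" --pt "1 -0.07 -0.969 1 0" --pt "1 -0.07 -0.969 1 0" --pt "1 -0.07 -0.969 0 0" --pt "1 -0.07 -0.969 0 0"

```text
time: 46.35
eef_pos: [0.4841, -0.0022, 0.1844]
tool_rot: [-2.307, -2.132, 0.0]
contact_force: [-0.1, -1.1, -0.9]
gripper_width: 1.002
gripper_force: 0.0
```

Call:
servo_tool --pt "1 -0.07 -0.969 0 0" --pt "1 -0.07 -0.969 0 0" --pt "1 -0.07 -0.969 0 0" --pt "1 -0.07 -0.969 0 0" --pt "1 -0.07 -0.969 0 0"

```text
time: 46.98
eef_pos: [0.4766, -0.0992, 0.1837]
tool_rot: [-2.307, -2.131, 0.002]
contact_force: [-0.1, 0.5, 0.5]
gripper_width: 0.999
gripper_force: 0.0
```

Call:
servo_tool --pt "1 -0.07 -0.969 0 0" --pt "1 -0.07 -0.969 0 0" --pt "1 -0.07 -0.969 0 0" --pt "1 -0.07 -0.969 0 0" --pt "1 -0.07 -0.969 0 0"

```text
time: 47.6
eef_pos: [0.4695, -0.196, 0.1837]
tool_rot: [-2.307, -2.131, 0.002]
contact_force: [0.4, 0.5, 0.8]
gripper_width: 1.001
gripper_force: 0.0
```

Call:
servo_tool --pt "1 -0.07 -0.969 0 0" --pt "1 -0.07 -0.969 0 0" --pt "1 -0.07 -0.969 0 0" --pt "1 -0.07 -0.969 0 0" --pt "1 -0.07 -0.969 0 0"

```text
time: 48.22
eef_pos: [0.4625, -0.2927, 0.1837]
tool_rot: [-2.306, -2.131, 0.002]
contact_force: [0.7, 0.2, -0.3]
gripper_width: 0.999
gripper_force: 0.0
```

Call:
servo_tool --pt "1 -0.07 -0.969 0 0" --pt "1 -0.07 -0.969 0 0" --pt "1 -0.07 -0.969 0 0" --pt "1 -0.07 -0.969 0 0" --pt "1 -0.07 -0.969 0 0"

```text
time: 48.85
eef_pos: [0.4555, -0.3895, 0.1836]
tool_rot: [-2.306, -2.131, 0.002]
contact_force: [-0.6, 0.0, 0.1]
gripper_width: 1.003
gripper_force: 0.0
```

Call:
servo_tool --pt "1 0 0 0 0" --pt "1 0 0 0 0"

```text
time: 49.1
eef_pos: [0.4561, -0.3882, 0.184]
tool_rot: [-2.306, -2.131, 0.0]
contact_force: [-0.5, 0.6, 0.2]
gripper_width: 1.0
gripper_force: 0.0
```

Run:
```python
from h import *
s=robot.observe(); print(s['time'],s['eef_pos'])
wheels('wrist'); tin('top')
```

```text
49.1 [ 0.45614762 -0.38815493  0.18401678]
wrist [255, 160, 63, 66, 2448] [285.8 193.7] [60.1 62.6] [ 0.458  -0.3861  0.046 ]
```

Call:
servo_tool --pt "1 0.08 0.05 0 0" --pt "1 0 0 -0.91 0" --pt "1 0 0 -0.91 0" --pt "1 0 0 -0.91 0" --pt "1 0 0 -0.91 0"

```text
time: 49.82
eef_pos: [0.4577, -0.3876, 0.1102]
tool_rot: [-2.307, -2.131, 0.001]
contact_force: [-0.8, -0.1, 0.1]
gripper_width: 1.0
gripper_force: 0.0
```

Call:
servo_tool --pt "1 0 0 -0.91 0" --pt "1 0 0 -0.91 0" --pt "1 0 0 -0.91 0" --pt "1 0 0 -0.91 0" --pt "1 0 0 0 0"

```text
time: 50.45
eef_pos: [0.4572, -0.387, 0.0374]
tool_rot: [-2.305, -2.13, 0.001]
contact_force: [0.2, -0.7, 0.0]
gripper_width: 1.002
gripper_force: 0.0
```

Call:
servo_tool --pt "0 0 0 0 0" --pt "0 0 0 0 0" --pt "0 0 0 0 0" --pt "0 0 0 0 0" --pt "0 0 0 0 0"

```text
time: 51.08
eef_pos: [0.4582, -0.3879, 0.0396]
tool_rot: [2.307, 2.132, 0.0]
contact_force: [-1.9, 0.8, 2.3]
gripper_width: 0.624
gripper_force: 30.0
```

Call:
servo_tool --pt "0 0 0 0.5 0" --pt "0 0 0 0.9 0" --pt "0 0 0 1 0" --pt "0 0 0 1 0" --pt "0 0 0 1 0"

```text
time: 51.7
eef_pos: [0.4583, -0.3879, 0.129]
tool_rot: [2.307, 2.132, 0.001]
contact_force: [0.8, -0.0, -2.2]
gripper_width: 0.625
gripper_force: 30.0
```

Call:
servo_tool --pt "0 0 0.977 0.9 0" --pt "0 0 0.977 0.9 0" --pt "0 0 0.977 0.9 0" --pt "0 0 0.977 0.9 0" --pt "0 0 0.977 0 0"

```text
time: 52.32
eef_pos: [0.4588, -0.2904, 0.2015]
tool_rot: [2.306, 2.13, 0.003]
contact_force: [-0.3, -0.1, -1.5]
gripper_width: 0.63
gripper_force: 30.0
```

Call:
servo_tool --pt "0 0 0.977 0 0" --pt "0 0 0.977 0 0" --pt "0 0 0.977 0 0" --pt "0 0 0.977 0 0" --pt "0 0 0.977 0 0"

```text
time: 52.95
eef_pos: [0.458, -0.1922, 0.2]
tool_rot: [2.308, 2.131, 0.001]
contact_force: [-0.2, -0.6, -1.9]
gripper_width: 0.631
gripper_force: 30.0
```

Call:
servo_tool --pt "0 0 0.977 0 0" --pt "0 0 0.977 0 0" --pt "0 0 0.977 0 0" --pt "0 0 0.977 0 0" --pt "0 0 0.977 0 0"

```text
time: 53.58
eef_pos: [0.458, -0.0946, 0.2]
tool_rot: [2.308, 2.131, 0.001]
contact_force: [0.2, -0.5, -0.9]
gripper_width: 0.627
gripper_force: 30.0
```

Call:
servo_tool --pt "0 0 0.977 0 0" --pt "0 0 0.977 0 0" --pt "0 0 0.977 0 0" --pt "0 0 0.977 0 0" --pt "0 0 0.977 0 0"

```text
time: 54.2
eef_pos: [0.4581, 0.0031, 0.2001]
tool_rot: [2.308, 2.131, 0.001]
contact_force: [0.4, -0.3, -1.1]
gripper_width: 0.628
gripper_force: 30.0
```

Call:
servo_tool --pt "0 0 0.977 0 0" --pt "0 0 0.977 0 0" --pt "0 0 0.977 0 0" --pt "0 0 0.977 0 0" --pt "0 0 0.977 0 0"

```text
time: 54.82
eef_pos: [0.4581, 0.1019, 0.1992]
tool_rot: [2.307, 2.132, 0.0]
contact_force: [-0.3, -0.6, -0.6]
gripper_width: 0.629
gripper_force: 30.0
```

Call:
servo_tool --pt "0 0 0.977 0 0" --pt "0 0 0.977 0 0" --pt "0 0 0.977 0 0" --pt "0 0 0.977 0 0" --pt "0 0 0.977 0 0"

```text
time: 55.45
eef_pos: [0.4581, 0.1997, 0.1991]
tool_rot: [2.307, 2.132, -0.0]
contact_force: [0.1, 0.4, -1.1]
gripper_width: 0.63
gripper_force: 30.0
```

Call:
servo_tool --pt "0 0 0.977 0 0" --pt "0 0 0.977 0 0" --pt "0 0 0.977 0 0" --pt "0 0 0.977 0 0" --pt "0 0 0.977 0 0"

```text
time: 56.08
eef_pos: [0.4581, 0.2974, 0.1991]
tool_rot: [2.307, 2.132, -0.0]
contact_force: [-0.1, 0.8, -1.2]
gripper_width: 0.625
gripper_force: 30.0
```

Call:
servo_tool --pt "0 0 0 0 0" --pt "0 0 0 0 0"

```text
time: 56.32
eef_pos: [0.4583, 0.2953, 0.1991]
tool_rot: [2.307, 2.131, -0.001]
contact_force: [0.4, -0.4, -0.7]
gripper_width: 0.623
gripper_force: 30.0
```

Run:
```python
from h import *
s=robot.observe(); print(s['time'],s['eef_pos'])
# wheel in hand: top face at TCP+7mm
wheels('wrist',s['eef_pos'][2]+.007); wheels('side',s['eef_pos'][2]+.007); tin('top')
```

```text
56.325 [0.45831977 0.29530383 0.19905142]
wrist [353, 173, 57, 52, 1824] [381.5 198.5] [50.2 56.8] [0.5051 0.3292 0.2061]
wrist [243, 221, 91, 32, 2080] [286.7 237.7] [30.1 92.2] [0.4616 0.3139 0.2061]
wrist [307, 264, 35, 14, 353] [325.9 270.5] [11.9 37.7] [0.4789 0.2958 0.2061]
wrist [248, 266, 15, 10, 119] [254.8 270.1] [ 9.  15.9] [0.4453 0.2986 0.2061]
side [246, 140, 19, 11, 102] [255.  144.8] [ 9. 18.] [0.5029 0.0745 0.2061]
```

Run:
```python
from h import *
im=cv2.cvtColor(robot.grab_frame('wrist'),cv2.COLOR_RGB2HSV); m=cv2.inRange(im,(5,150,100),(18,255,255))
c=cam('wrist')
for r in range(214,284,6):
    x=np.where(m[r,180:340])[0]+180
    if len(x): print(r,x.min(),x.max())
P=[]
for r in range(220,262,2):
    x=np.where(m[r,180:340])[0]+180
    if len(x)>20: P+= [px2plane('',(x.min(),r),.206,c)[:2],px2plane('',(x.max(),r),.206,c)[:2]]
P=np.array(P); A=np.c_[2*P,np.ones(len(P))]; s=np.linalg.lstsq(A,(P**2).sum(1),rcond=None)[0]; print(s[:2],np.sqrt(s[2]+s[0]**2+s[1]**2))
```

```text
214 251 309
220 246 312
226 242 313
232 242 321
238 242 327
244 238 333
250 234 336
256 231 338
262 229 339
268 228 339
274 228 339
280 229 339
[0.45918597 0.30079997] 0.024676944133645927
```

Call:
servo_tool --pt "0 -0.14 0 0 0" --pt "0 0 0 -0.91 0" --pt "0 0 0 -0.91 0" --pt "0 0 0 -0.91 0" --pt "0 0 0 -0.91 0"

```text
time: 57.15
eef_pos: [0.4549, 0.2958, 0.1245]
tool_rot: [2.307, 2.132, -0.002]
contact_force: [0.1, 0.0, -1.4]
gripper_width: 0.628
gripper_force: 30.0
```

Call:
servo_tool --pt "0 0 0 -0.91 0" --pt "0 0 0 -0.91 0" --pt "0 0 0 -0.91 0" --pt "0 0 0 -0.91 0" --pt "0 0 0 0 0"

```text
time: 57.78
eef_pos: [0.4542, 0.2953, 0.0518]
tool_rot: [2.307, 2.132, -0.005]
contact_force: [0.6, -0.1, -1.0]
gripper_width: 0.627
gripper_force: 30.0
```

Call:
servo_tool --pt "0 0 0 -0.25 0" --pt "0 0 0 -0.25 0" --pt "0 0 0 0 0"

```text
time: 58.15
eef_pos: [0.4554, 0.2963, 0.0436]
tool_rot: [-2.307, -2.132, -0.001]
contact_force: [-0.4, 0.4, -1.7]
gripper_width: 0.629
gripper_force: 30.0
```

Call:
servo_tool --pt "0 0 0 -0.2 0" --pt "0 0 0 -0.2 0" --pt "0 0 0 0 0"

```text
time: 58.52
eef_pos: [0.4552, 0.2963, 0.0353]
tool_rot: [-2.307, -2.132, -0.0]
contact_force: [-0.1, 1.4, -2.2]
gripper_width: 0.627
gripper_force: 30.0
```

Call:
servo_tool --pt "0 0 0 -0.1 0" --pt "0.82 0 0 0 0" --pt "0.82 0 0 0 0" --pt "0.82 0 0 0.4 0" --pt "0.82 0 0 1 0"

```text
time: 59.15
eef_pos: [0.4547, 0.2955, 0.0616]
tool_rot: [2.307, 2.132, -0.003]
contact_force: [-0.8, -0.1, -0.4]
gripper_width: 0.814
gripper_force: 0.0
```

Call:
servo_tool --pt "1 0.1 -0.4 1 0" --pt "1 0.2 -0.4 1 0" --pt "1 0.3 -0.4 1 0" --pt "1 0.3 -0.4 1 0" --pt "1 0 0 1 0"

```text
time: 59.78
eef_pos: [0.474, 0.263, 0.163]
tool_rot: [2.309, 2.13, 0.001]
contact_force: [-0.2, 1.4, 0.3]
gripper_width: 1.003
gripper_force: 0.0
```

Call:
servo_tool --pt "1 0 0 0 0" --pt "1 0 0 0 0"

```text
time: 60.02
eef_pos: [0.4729, 0.264, 0.1611]
tool_rot: [-2.307, -2.132, 0.001]
contact_force: [-1.2, -0.1, -0.8]
gripper_width: 1.003
gripper_force: 0.0
```

Run:
```python
from h import *
s=robot.observe(); print(s['time'],s['eef_pos'])
wheels('wrist',.04); wheels('side',.04); tin('top')
im=cv2.medianBlur(robot.grab_frame('top'),3); u,v=proj('top',(.4915,.097,.09)); g=im.mean(2).astype(int); print(u,v)
for r in range(int(v)-24,int(v)+27,3): print(g[r,int(u)-27:int(u)+28:3])
print(im[int(v),int(u)])
```

```text
60.025 [0.4728585  0.26401128 0.16110053]
wrist [226, 131, 68, 68, 3021] [259.8 164.2] [66.2 67.9] [0.4561 0.2964 0.04  ]
wrist [344, 145, 66, 67, 2900] [376.7 177.9] [63.1 68.2] [0.5499 0.2778 0.04  ]
side [246, 140, 19, 12, 125] [255.1 145.2] [10.5 18.4] [0.5503 0.276  0.04  ]
side [211, 142, 19, 12, 129] [219.8 147.4] [10.8 18.2] [0.4564 0.2944 0.04  ]
242.98236220055068 231.65515800255136
[ 78  79  78  78  78  96  79  79  78  79  78  79  79  78  80 142 144 143
 142]
[ 79  78  79  78  79  77  78  77  77  79  77  77  77  77  78  77 141 140
 140]
[ 76  77  78  79  76  77  78  77  77  77  77  77  77  76  77  78  92 142
 141]
[ 76  78  77  77  76  75  75  76  76  77  76  76  76  76  76  77  77  94
 141]
[ 76  76  77  76  34  27  26  29  27  28  29  31  30  38  48  55  59  73
 142]
[ 76  76  76  76  25  36  42  61  61  61  63  55  54  34  31  28  31  50
 139]
[75 76 76 75 30 37 61 60 62 63 63 63 65 55 33 29 40 50 93]
[77 77 76 77 31 32 62 61 62 62 63 64 64 49 30 27 39 57 78]
[76 76 76 76 31 31 62 62 61 62 63 63 65 44 28 28 34 66 76]
[76 76 75 75 29 35 61 62 62 62 63 63 63 43 27 29 31 76 77]
[76 76 76 71 31 32 62 62 63 62 62 63 63 41 27 28 30 76 77]
[75 76 76 71 34 32 63 62 63 63 62 62 63 41 28 27 31 75 76]
[74 76 75 67 32 27 53 55 51 52 57 58 60 41 27 30 35 76 78]
[76 76 77 59 48 34 49 56 56 50 45 46 46 38 28 33 31 75 77]
[75 75 75 43 47 33 53 34 34 35 35 60 31 35 26 33 32 77 77]
[76 76 75 35 53 33 61 34 38 35 36 62 34 51 27 37 31 78 78]
[75 75 76 32 29 35 34 34 34 34 37 35 34 37 32 33 30 77 76]
[65 62 60]
```

Call:
servo_tool --pt "1 0.095 -0.97 0.2 0" --pt "1 0.095 -0.97 0.2 0" --pt "1 0.095 -0.97 0.2 0" --pt "1 0.095 -0.97 0.2 0" --pt "1 0.095 -0.97 0.2 0"

```text
time: 60.85
eef_pos: [0.483, 0.1655, 0.182]
tool_rot: [2.308, 2.131, 0.001]
contact_force: [-0.3, -0.5, -0.4]
gripper_width: 1.0
gripper_force: 0.0
```

Call:
servo_tool --pt "1 0.095 -0.97 0.2 0" --pt "1 0.095 -0.97 0.2 0" --pt "1 0.095 -0.97 0.2 0" --pt "1 0.095 -0.97 0.2 0" --pt "1 0.095 -0.97 0.2 0"

```text
time: 61.48
eef_pos: [0.4924, 0.0688, 0.2019]
tool_rot: [2.307, 2.132, 0.0]
contact_force: [0.1, 0.1, -0.6]
gripper_width: 0.999
gripper_force: 0.0
```

Call:
servo_tool --pt "1 0 0 0 0" --pt "1 0 0 0 0"

```text
time: 61.72
eef_pos: [0.4922, 0.0708, 0.2015]
tool_rot: [-2.306, -2.133, -0.0]
contact_force: [-0.6, 0.0, 0.4]
gripper_width: 1.003
gripper_force: 0.0
```

```bash
cat >> h.py <<'E'
def tin2(n='wrist',z=.09,lum=45,rmax=250,d=1):
    c=cam(n); im=robot.grab_frame(n); cv2.imwrite(f'pics/_{n}.png',im[:,:,::-1]); b=cv2.medianBlur(im,7).astype(int)
    m=((b[:,:,1]-b[:,:,0]>=d)&(b.mean(2)>lum)).astype(np.uint8); m[rmax:]=0
    m=cv2.morphologyEx(m,cv2.MORPH_OPEN,np.ones((15,15),np.uint8)); k,l,st,ce=cv2.connectedComponentsWithStats(m)
    for i in range(1,k):
        if st[i,4]>800:
            cn=max(cv2.findContours((l==i).astype(np.uint8),cv2.RETR_EXTERNAL,cv2.CHAIN_APPROX_NONE)[0],key=len)
            W=np.array([px2plane(n,p[0],z,c)[:2] for p in cn],np.float32)*1000
            r=cv2.minAreaRect(W.astype(np.float32)); print(n,st[i].tolist(),'centre mm',np.round(r[0],1),'size',np.round(r[1],1),'ang',round(r[2],1),'y',W[:,1].min(),W[:,1].max(),im[int(ce[i][1]),int(ce[i][0])])
E
python3 - <<'E'
from h import *
s=robot.observe(); print(s['time'],s['eef_pos'])
tin2(lum=90); tin2()
E
```

```text
61.725 [0.49218717 0.07076196 0.20147464]
wrist [243, 130, 79, 80, 5980] centre mm [492.9  98.1] size [62.6 60.5] ang 83.4 y 66.62423 131.46423 [148 151 141]
wrist [243, 125, 80, 86, 6357] centre mm [493.7  99.7] size [66.  61.6] ang 82.6 y 65.188034 135.29944 [148 151 143]
```

Call:
servo_tool --pt "1 0.05 0.78 0 0" --pt "1 0.05 0.78 0 0" --pt "1 0.05 0.78 0 0" --pt "1 0.05 0.78 0 0" --pt "1 0 0 -0.9 0"

```text
time: 62.45
eef_pos: [0.4972, 0.1347, 0.1839]
tool_rot: [2.303, 2.135, 0.004]
contact_force: [-0.2, -0.2, -0.2]
gripper_width: 1.002
gripper_force: 0.0
```

Call:
servo_tool --pt "1 0 0 -0.9 0" --pt "1 0 0 -0.9 0" --pt "1 0 0 -0.9 0" --pt "1 0 0 -0.9 0" --pt "1 0 0 -0.9 0"

```text
time: 63.08
eef_pos: [0.4963, 0.1324, 0.0924]
tool_rot: [2.307, 2.132, -0.0]
contact_force: [0.0, -0.4, -0.2]
gripper_width: 0.999
gripper_force: 0.0
```

Call:
servo_tool --pt "1 0 0 0 0" --pt "0 0 0 0 0" --pt "0 0 0 0 0" --pt "0 0 0 0 0" --pt "0 0 0 0 0"

```text
time: 63.7
eef_pos: [0.4962, 0.1328, 0.094]
tool_rot: [-2.307, -2.132, -0.001]
contact_force: [-2.0, 0.4, 3.1]
gripper_width: 0.688
gripper_force: 30.0
```

Call:
servo_tool --pt "0 0 0 0 0" --pt "0 0 0 1 0" --pt "0 0 0 1 0" --pt "0 0 0 1 0" --pt "0 0 0 0 0"

```text
time: 64.32
eef_pos: [0.497, 0.1323, 0.154]
tool_rot: [2.307, 2.131, 0.003]
contact_force: [0.9, -0.3, -5.5]
gripper_width: 0.688
gripper_force: 30.0
```

Call:
servo_tool --pt "0 0.85 0 0 0" --pt "0 0.85 0 0 0" --pt "0 0.85 0 0 0" --pt "0 0 0 -0.8 0" --pt "0 0 0 -0.8 0"

```text
time: 64.95
eef_pos: [0.5455, 0.1323, 0.1189]
tool_rot: [-2.306, -2.131, 0.005]
contact_force: [-0.1, -0.4, -5.8]
gripper_width: 0.687
gripper_force: 30.0
```

Call:
servo_tool --pt "0 0 0 -0.2 0" --pt "0 0 0 -0.15 0" --pt "0 0 0 0 0"

```text
time: 65.32
eef_pos: [0.5473, 0.1326, 0.1147]
tool_rot: [2.307, 2.132, 0.001]
contact_force: [-0.0, -0.5, -4.4]
gripper_width: 0.685
gripper_force: 30.0
```

Call:
servo_tool --pt "0 0 0 -0.15 0" --pt "0 0 0 0 0"

```text
time: 65.58
eef_pos: [0.5473, 0.1325, 0.1117]
tool_rot: [2.307, 2.132, 0.0]
contact_force: [-0.9, 0.9, -5.3]
gripper_width: 0.688
gripper_force: 30.0
```

Call:
servo_tool --pt "0 0 0 -0.15 0" --pt "0 0 0 0 0"

```text
time: 65.82
eef_pos: [0.5478, 0.1334, 0.1095]
tool_rot: [-2.307, -2.133, -0.003]
contact_force: [-1.1, 2.0, 0.9]
gripper_width: 0.687
gripper_force: 30.0
```

Call:
servo_tool --pt "0 -0.02 -0.25 -0.05 0" --pt "0 -0.04 -0.457 0.03 0" --pt "0 -0.04 -0.457 0.0 0" --pt "0 -0.04 -0.457 -0.03 0" --pt "0 -0.04 -0.45 -0.06 0"

```text
time: 66.45
eef_pos: [0.5448, 0.0905, 0.1094]
tool_rot: [2.307, 2.132, 0.004]
contact_force: [-5.0, -0.5, 11.5]
gripper_width: 0.694
gripper_force: 30.1
```

Call:
servo_tool --pt "0 -0.04 -0.45 -0.1 0" --pt "0 -0.04 -0.44 -0.14 0" --pt "0 -0.038 -0.43 -0.18 0" --pt "0 -0.036 -0.41 -0.21 0"

```text
time: 66.95
eef_pos: [0.5412, 0.0541, 0.095]
tool_rot: [2.307, 2.13, -0.0]
contact_force: [-2.9, -2.7, 3.6]
gripper_width: 0.698
gripper_force: 30.0
```

Call:
servo_tool --pt "0 -0.035 -0.39 -0.25 0" --pt "0 -0.033 -0.37 -0.28 0" --pt "0 -0.03 -0.34 -0.31 0" --pt "0 -0.022 -0.25 -0.32 0" --pt "0 -0.015 -0.17 -0.25 0"

```text
time: 67.58
eef_pos: [0.5376, 0.0268, 0.0664]
tool_rot: [-2.305, -2.13, -0.001]
contact_force: [-11.2, 1.8, 32.8]
gripper_width: 0.699
gripper_force: 30.0
```

Call:
servo_tool --pt "0 0 0 0 0" --pt "1 0 0 0 0" --pt "1 0 0 0 0" --pt "1 0 0 0 0"

```text
time: 68.08
eef_pos: [0.5377, 0.0268, 0.065]
tool_rot: [-2.306, -2.133, 0.0]
contact_force: [0.3, -0.0, -0.8]
gripper_width: 0.943
gripper_force: 0.0
```

Call:
servo_tool --pt "1 0 0 1 0" --pt "1 0 0 1 0" --pt "1 0 -0.7 1 0" --pt "1 0 -0.7 1 0" --pt "1 0 -0.7 1 0"

```text
time: 68.7
eef_pos: [0.5379, -0.0159, 0.1659]
tool_rot: [-2.306, -2.133, -0.0]
contact_force: [0.1, -0.1, -0.1]
gripper_width: 1.001
gripper_force: 0.0
```

Call:
servo_tool --pt "1 0 -0.9 1 0" --pt "1 0 -1 0 0" --pt "1 0 -1 0 0" --pt "1 0 0 0 0" --pt "1 0 0 0 0"

```text
time: 69.32
eef_pos: [0.5379, -0.0727, 0.1853]
tool_rot: [-2.306, -2.133, -0.0]
contact_force: [0.9, 0.2, 0.5]
gripper_width: 1.0
gripper_force: 0.0
```

```bash
cat >> h.py <<'E'
def red(n,z):
    im,c,o=redlid(n); h=im.astype(int)
    m=((h[:,:,0]>90)&(h[:,:,1]<60)&(h[:,:,2]<60)).astype(np.uint8); k,l,st,ce=cv2.connectedComponentsWithStats(m)
    for i in range(1,k):
        if st[i,4]>100:
            cn=max(cv2.findContours((l==i).astype(np.uint8),cv2.RETR_EXTERNAL,cv2.CHAIN_APPROX_NONE)[0],key=len)
            W=np.array([px2plane(n,p[0],z,c)[:2] for p in cn],np.float32)*1000
            r=cv2.minAreaRect(W); print('red',n,st[i].tolist(),'centre',np.round(r[0],1),'size',np.round(r[1],1),'ang',round(r[2],1))
E
python3 - <<'E'
from h import *
s=robot.observe(); print(s['time'],s['eef_pos'])
tin2(z=.062,rmax=330,lum=90); red('wrist',.062); red('side',.062)
E
```

```text
69.325 [ 0.53792776 -0.07271768  0.18525509]
wrist [233, 0, 83, 83, 6673] centre mm [540.   48.7] size [55.2 60.6] ang 85.6 y 19.75868 78.445694 [144 147 139]
red wrist [475, 55, 40, 103, 1734] centre [705.8 -10.7] size [75.9 26.5] ang 85.2
red wrist [447, 77, 31, 51, 800] centre [681.2  -4.6] size [37.2 18.5] ang 84.9
red side [242, 76, 27, 12, 147] centre [625.5 559.2] size [30.9 96.3] ang 44.3
red side [341, 191, 24, 32, 304] centre [697.5 -29.2] size [96.9 47.4] ang 79.5
```

Call:
servo_tool --pt "1 0.05 0.87 0 0" --pt "1 0.05 0.87 0 0" --pt "1 0.05 0.87 0 0" --pt "1 0.05 0.87 0 0" --pt "1 0.05 0.87 0 0"

```text
time: 70.1
eef_pos: [0.543, 0.0146, 0.1856]
tool_rot: [2.307, 2.133, 0.0]
contact_force: [-0.0, -0.4, -1.3]
gripper_width: 1.003
gripper_force: 0.0
```

Call:
servo_tool --pt "1 0.05 0.87 0 0" --pt "1 0.05 0.87 0 0" --pt "1 0 0 0 0" --pt "1 0 0 0 0"

```text
time: 70.6
eef_pos: [0.545, 0.0471, 0.1856]
tool_rot: [2.307, 2.131, -0.001]
contact_force: [0.5, 0.0, -0.2]
gripper_width: 1.002
gripper_force: 0.0
```

Run:
```python
from h import *
s=robot.observe(); print(s['time'],s['eef_pos'])
tin2(z=.062,rmax=330,lum=90); red('wrist',.062)
```

```text
70.6 [0.54495367 0.04711267 0.18556567]
wrist [242, 162, 73, 67, 4566] centre mm [540.5  51.1] size [56.7 60.6] ang 84.4 y 20.708235 81.81966 [169 172 162]
red wrist [240, 125, 77, 34, 2190] centre [544.3  95.5] size [26.  61.3] ang 85.4
red wrist [456, 186, 37, 46, 689] centre [709.6  25.5] size [25.4 41.2] ang 50.2
red wrist [434, 223, 22, 23, 236] centre [680.4   5.5] size [19.2 19.3] ang 81.6
red wrist [457, 235, 23, 22, 236] centre [699.   -9.8] size [12.  29.7] ang 46.1
```

Call:
servo_tool --pt "1 0 0.85 0 0" --pt "1 0 0.85 0 0" --pt "1 0 0.85 0 0" --pt "1 0 0.85 0 0" --pt "1 0 0 0 0"

```text
time: 71.32
eef_pos: [0.5446, 0.1183, 0.1854]
tool_rot: [-2.303, -2.136, 0.0]
contact_force: [-0.4, -0.6, 0.4]
gripper_width: 1.0
gripper_force: 0.0
```

Call:
servo_tool --pt "1 0 0 -0.87 0" --pt "1 0 0 -0.87 0" --pt "1 0 0 -0.87 0" --pt "1 0 0 -0.87 0" --pt "1 0 0 -0.87 0"

```text
time: 71.95
eef_pos: [0.5448, 0.1157, 0.0972]
tool_rot: [-2.308, -2.132, 0.001]
contact_force: [0.5, 0.4, -0.0]
gripper_width: 1.001
gripper_force: 0.0
```

Call:
servo_tool --pt "1 0 0 -0.87 0" --pt "1 0 0 -0.86 0" --pt "1 0 0 0 0" --pt "0 0 0 0 0" --pt "0 0 0 0 0"

```text
time: 72.58
eef_pos: [0.5456, 0.1161, 0.0648]
tool_rot: [2.307, 2.132, 0.002]
contact_force: [0.0, 0.5, 0.9]
gripper_width: 0.851
gripper_force: 0.0
```

Call:
servo_tool --pt "0 0 0 0 0" --pt "0 0 0 0 0" --pt "0 0 0 0 0"

```text
time: 72.95
eef_pos: [0.5446, 0.1164, 0.0641]
tool_rot: [-2.306, -2.132, 0.0]
contact_force: [-3.0, 1.4, 1.1]
gripper_width: 0.517
gripper_force: 2.9
```

Call:
servo_tool --pt "0 0 0 1 0" --pt "0 0 0 1 0" --pt "0 0 0 1 0" --pt "0 0 0 0 0" --pt "0 0 0 0 0"

```text
time: 73.58
eef_pos: [0.5445, 0.1157, 0.1232]
tool_rot: [-2.307, -2.132, 0.001]
contact_force: [-0.1, -0.2, 0.2]
gripper_width: 0.021
gripper_force: 0.0
```

Call:
servo_tool --pt "1 0 -0.85 1 0" --pt "1 0 -0.85 1 0" --pt "1 0 -0.85 1 0" --pt "1 0 -0.85 0.1 0" --pt "1 0 0 0 0"

```text
time: 74.2
eef_pos: [0.5444, 0.0461, 0.1849]
tool_rot: [-2.31, -2.129, 0.002]
contact_force: [1.1, -0.5, -0.1]
gripper_width: 0.499
gripper_force: 0.0
```

Call:
servo_tool --pt "1 0 0 0 0" --pt "1 0 0 0 0"

```text
time: 74.45
eef_pos: [0.5444, 0.0488, 0.1851]
tool_rot: [-2.305, -2.133, 0.002]
contact_force: [-0.5, -0.8, -0.3]
gripper_width: 0.73
gripper_force: 0.0
```

Run:
```python
from h import *
s=robot.observe(); print(s['time'],s['eef_pos'])
tin2(z=.062,rmax=330,lum=90); red('wrist',.062)
```

```text
74.45 [0.54444348 0.04884541 0.18510238]
wrist [243, 165, 75, 65, 4311] centre mm [541.2  51.6] size [54.5 61.1] ang 82.7 y 21.784393 81.0144 [179 183 173]
red wrist [244, 127, 76, 37, 2163] centre [546.9  94.5] size [26.7 60.8] ang 83.2
red wrist [460, 189, 33, 46, 596] centre [710.8  26.3] size [22.8 43.1] ang 47.1
red wrist [434, 223, 47, 34, 491] centre [689.7  -2.5] size [18.2 52.4] ang 59.2
```

Call:
servo_tool --pt "1 0.06 0.784 0 -0.12" --pt "1 0.06 0.784 0 -0.12" --pt "1 0.06 0.784 0 -0.12" --pt "1 0.05 0.784 0 -0.12" --pt "1 0 0 0 0"

```text
time: 75.18
eef_pos: [0.5494, 0.1128, 0.1858]
tool_rot: [-2.344, -2.091, 0.0]
contact_force: [-0.2, 0.4, -0.3]
gripper_width: 0.997
gripper_force: 0.0
```

Call:
servo_tool --pt "1 0 0 -0.87 0" --pt "1 0 0 -0.87 0" --pt "1 0 0 -0.87 0" --pt "1 0 0 -0.87 0" --pt "1 0 0 -0.87 0"

```text
time: 75.8
eef_pos: [0.5493, 0.1104, 0.0975]
tool_rot: [-2.348, -2.087, 0.001]
contact_force: [-0.5, -0.9, 0.8]
gripper_width: 0.998
gripper_force: 0.0
```

Call:
servo_tool --pt "1 0 0 -0.87 0" --pt "1 0 0 -0.86 0" --pt "1 0 0 0 0" --pt "0 0 0 0 0" --pt "0 0 0 0 0"

```text
time: 76.42
eef_pos: [0.5502, 0.1107, 0.0652]
tool_rot: [2.347, 2.087, 0.002]
contact_force: [0.0, 0.3, 0.2]
gripper_width: 0.857
gripper_force: 0.0
```

Call:
servo_tool --pt "0 0 0 0 0" --pt "0 0 0 0 0" --pt "0 0 0 0 0"

```text
time: 76.8
eef_pos: [0.5492, 0.1111, 0.0648]
tool_rot: [-2.347, -2.087, -0.0]
contact_force: [-3.5, 1.5, 4.1]
gripper_width: 0.674
gripper_force: 30.0
```

Call:
servo_tool --pt "0 0 0 0.8 0" --pt "0 0 0 1 0" --pt "0 0 0 1 0" --pt "0 0 0 0 0" --pt "0 0 0 0 0"

```text
time: 77.42
eef_pos: [0.5498, 0.1104, 0.1205]
tool_rot: [2.347, 2.087, 0.001]
contact_force: [0.3, -0.3, -0.8]
gripper_width: 0.404
gripper_force: 0.0
```

Call:
servo_tool --pt "0 0 0 -0.2 0" --pt "0 0 0 0 0"

```text
time: 77.68
eef_pos: [0.549, 0.1104, 0.1155]
tool_rot: [-2.348, -2.087, 0.002]
contact_force: [-0.1, 0.0, 0.4]
gripper_width: 0.088
gripper_force: 0.0
```

Call:
servo_tool --pt "0 0 0 -0.2 0" --pt "0 0 0 0 0"

```text
time: 77.92
eef_pos: [0.5492, 0.1105, 0.1118]
tool_rot: [-2.348, -2.087, 0.002]
contact_force: [-1.0, -0.2, -0.3]
gripper_width: 0.013
gripper_force: 0.0
```

Call:
servo_tool --pt "1 0 -0.79 1 0" --pt "1 0 -0.79 1 0" --pt "1 0 -0.79 1 0" --pt "1 0 -0.79 0.7 0" --pt "1 0 0 0 0"

```text
time: 78.55
eef_pos: [0.5506, 0.0452, 0.1883]
tool_rot: [2.35, 2.082, 0.005]
contact_force: [0.0, -0.4, 0.6]
gripper_width: 0.493
gripper_force: 0.0
```

Call:
servo_tool --pt "1 0 0 0 0" --pt "1 0 0 0 0" --pt "1 0 0 0 0" --pt "1 0 0 0 0"

```text
time: 79.05
eef_pos: [0.5493, 0.0477, 0.186]
tool_rot: [-2.347, -2.088, 0.001]
contact_force: [0.2, -0.6, -0.0]
gripper_width: 0.938
gripper_force: 0.0
```

Run:
```python
from h import *
s=robot.observe(); print(s['time'],s['eef_pos'])
tin2(z=.062,rmax=330,lum=90); red('wrist',.062); print('z=.09'); tin2(z=.09,rmax=330,lum=90)
```

```text
79.05 [0.549343   0.04769025 0.18599609]
red wrist [234, 114, 86, 86, 4873] centre [547.2  83.3] size [68.7 68.3] ang 81.5
red wrist [452, 181, 38, 45, 738] centre [710.2  25.1] size [25.3 41.7] ang 50.0
red wrist [431, 220, 47, 37, 527] centre [690.4  -5.9] size [15.9 54.6] ang 53.4
z=.09
```

Run:
```python
from h import *
red('wrist',.09); red('side',.09); red('top',.09); tin('wrist',.09)
im=robot.grab_frame('wrist'); print(im[157,277],im[120,277],im[195,277],im[230,277])
```

```text
red wrist [234, 114, 86, 86, 4861] centre [548.5  87.5] size [61.9 61.3] ang 81.5
red wrist [452, 181, 37, 44, 738] centre [693.6  34.4] size [22.2 38.3] ang 41.9
red wrist [431, 220, 47, 37, 518] centre [677.3   6.9] size [13.9 49.1] ang 53.4
red side [261, 169, 28, 20, 324] centre [547.3  82.8] size [61.  60.2] ang 81.3
red side [346, 191, 19, 30, 193] centre [692.5 -52.2] size [88.3 26. ] ang 87.3
red top [50, 188, 28, 27, 219] centre [621.  595.7] size [19.4 91.7] ang 45.2
[84 87 80] [203  52  47] [199  43  38] [114 109 102]
```

Call:
servo_tool --pt "1 -0.03 0.935 0 -0.16" --pt "1 -0.03 0.935 0 -0.16" --pt "1 0 0 0 0" --pt "1 0 0 -0.94 0" --pt "1 0 0 -0.94 0"

```text
time: 80.08
eef_pos: [0.548, 0.0836, 0.1472]
tool_rot: [2.376, 2.056, -0.001]
contact_force: [-0.3, 0.9, -0.5]
gripper_width: 1.004
gripper_force: 0.0
```

Call:
servo_tool --pt "1 0 0 -0.94 0" --pt "1 0 0 -0.94 0" --pt "1 0 0 -0.94 0" --pt "1 0 0 -0.94 0" --pt "1 0 0 -0.92 0"

```text
time: 80.7
eef_pos: [0.5483, 0.0848, 0.0539]
tool_rot: [2.374, 2.057, -0.0]
contact_force: [0.4, -0.3, -0.7]
gripper_width: 1.0
gripper_force: 0.0
```

Call:
servo_tool --pt "0 0 0 0 0" --pt "0 0 0 0 0" --pt "0 0 0 0 0" --pt "0 0 0 0 0" --pt "0 0 0 0 0"

```text
time: 81.32
eef_pos: [0.5484, 0.0849, 0.0559]
tool_rot: [-2.374, -2.057, -0.001]
contact_force: [-3.9, 1.0, 6.7]
gripper_width: 0.706
gripper_force: 30.0
```

Call:
servo_tool --pt "0 0 0 0.5 0" --pt "0 0 0 0.25 0" --pt "0 0 -0.5 0 0" --pt "0 0 -0.9 0 0" --pt "0 0 -0.9 0 0"

```text
time: 81.95
eef_pos: [0.548, 0.0365, 0.0699]
tool_rot: [2.375, 2.056, -0.002]
contact_force: [-0.7, 0.8, -4.9]
gripper_width: 0.712
gripper_force: 30.0
```

Call:
servo_tool --pt "0 0 -0.9 0 0" --pt "0 0 -0.9 0 0" --pt "0 0 -0.9 0 0" --pt "0 0 -0.9 0 0" --pt "0 0 -0.9 0 0"

```text
time: 82.58
eef_pos: [0.5483, -0.0524, 0.0702]
tool_rot: [2.374, 2.057, 0.0]
contact_force: [-0.9, 0.7, -4.9]
gripper_width: 0.709
gripper_force: 30.0
```

Call:
servo_tool --pt "0 0 -0.9 0 0" --pt "0 0 -0.4 0 0" --pt "0 0 0 0 0" --pt "0 0 0 0 0"

```text
time: 83.08
eef_pos: [0.5484, -0.0762, 0.0701]
tool_rot: [-2.373, -2.058, -0.001]
contact_force: [0.0, -0.1, -4.4]
gripper_width: 0.706
gripper_force: 30.0
```

Lower, release, retreat and check everything.

Call:
servo_tool --pt "0 0 0 -0.4 0" --pt "0 0 0 -0.25 0" --pt "0 0 0 -0.1 0" --pt "0 0 0 0 0" --pt "1 0 0 0 0"

```text
time: 83.7
eef_pos: [0.5492, -0.0773, 0.0557]
tool_rot: [2.373, 2.057, 0.002]
contact_force: [0.3, 0.0, 0.8]
gripper_width: 0.762
gripper_force: 0.0
```

Call:
servo_tool --pt "1 0 0 0 0" --pt "1 0 0 0 0" --pt "1 0 0 0 0" --pt "1 0 0 0.6 0" --pt "1 0 0 1 0"

```text
time: 84.32
eef_pos: [0.5479, -0.0773, 0.0876]
tool_rot: [-2.374, -2.057, 0.001]
contact_force: [0.2, -0.1, 0.5]
gripper_width: 0.995
gripper_force: 0.0
```

Call:
servo_tool --pt "1 0 0 1 0" --pt "1 0 0 1 0" --pt "1 0 0 1 0" --pt "1 0 -1 1 0" --pt "1 0 -1 0.5 0"

```text
time: 84.95
eef_pos: [0.5491, -0.1181, 0.1791]
tool_rot: [2.372, 2.057, 0.003]
contact_force: [-0.6, 1.1, 0.1]
gripper_width: 0.998
gripper_force: 0.0
```

Call:
servo_tool --pt "1 0 -0.5 0 0" --pt "1 0 0 0 0" --pt "1 0 0 0 0"

```text
time: 85.32
eef_pos: [0.5479, -0.1264, 0.1762]
tool_rot: [-2.372, -2.057, 0.001]
contact_force: [-0.8, 0.1, -0.1]
gripper_width: 1.002
gripper_force: 0.0
```

Run:
```python
from h import *
s=robot.observe(); print(s['time'],s['eef_pos'])
red('wrist',.09); red('side',.09); wheels('side',.04); wheels('top',.04)
# mat: cork colour in wrist/side at z=0
for n in('top','side'):
    im=robot.grab_frame(n); h=cv2.cvtColor(im,cv2.COLOR_RGB2HSV); m=cv2.inRange(h,(8,90,100),(16,175,255)); c=cam(n)
    k,l,st,ce=cv2.connectedComponentsWithStats(cv2.morphologyEx(m,cv2.MORPH_CLOSE,np.ones((5,5))))
    for i in range(1,k):
        if st[i,4]>200:
            W=np.array([px2plane(n,p[::-1],0,c)[:2] for p in np.argwhere(l==i)],np.float32)*1000; print('mat?',n,st[i].tolist(),[np.round(q,0) for q in cv2.minAreaRect(W)[:2]])
```

```text
85.325 [ 0.54789384 -0.1263688   0.17624012]
red wrist [438, 0, 26, 36, 484] centre [667.6 -11. ] size [20.1 13.9] ang 70.2
red wrist [436, 0, 69, 80, 1369] centre [686.9 -29.2] size [39.2 41.9] ang 47.2
red wrist [230, 97, 91, 91, 5505] centre [549.6 -74.7] size [61.6 61.3] ang 81.8
red side [242, 76, 27, 12, 154] centre [613.6 512.3] size [31.9 92.6] ang 44.3
red side [341, 203, 24, 20, 249] centre [680.2 -71.1] size [55.9 45.6] ang 79.5
red side [282, 216, 31, 29, 474] centre [547.  -84.1] size [72.9 60.9] ang 81.5
red side [334, 343, 22, 20, 140] centre [ 539.7 -363.3] size [27.4 34.2] ang 13.8
side [246, 140, 19, 12, 146] [255.2 145.5] [11.1 18.4] [0.5502 0.2748 0.04  ]
side [210, 142, 20, 12, 150] [219.8 147.6] [11.1 18.7] [0.4563 0.2936 0.04  ]
top [168, 248, 17, 15, 111] [176.  254.5] [13.1 15.6] [0.4502 0.2957 0.04  ]
mat? top [542, 61, 18, 59, 415] [array([ 903., -930.]), array([ 56., 217.])]
mat? top [278, 198, 32, 41, 540] [array([543., -53.]), array([119.,  72.])]
mat? top [127, 204, 73, 68, 3258] [array([512., 342.]), array([187., 188.])]
mat? side [204, 120, 68, 49, 2721] [array([515., 352.]), array([209., 188.])]
mat? side [261, 237, 71, 45, 1203] [array([550., -75.]), array([120., 119.])]
mat? side [195, 270, 59, 19, 488] [array([379., -93.]), array([ 37., 129.])]
mat? side [294, 345, 72, 65, 1451] [array([ 521., -350.]), array([ 75., 132.])]
mat? side [257, 350, 67, 70, 1938] [array([ 436., -353.]), array([ 59., 158.])]
```

```bash
python3 -c "
from bench import robot
print(robot.job_done())"
```

```text
the job is handed in; nothing more can be done
None
```

Job handed in; no verdict was returned. The tin stood lid-down on the drip pad while both wheels went into their own tray pockets. It was knocked aside once and I re-centred it before the second wheel. It now stands upright on the cork mat, and I never gripped the bystanders.

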